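Build up a cup-top drip coffee filter on its mug and saucer

TASK

Set up the little steel drip coffee filter for one cup, taking the parts from wherever they lie: first stand the blue mug upright in the middle of the saucer, then seat the filter chamber on its mouth, then put the press into the chamber, flat on its floor, and last cover the chamber with the lid, fully down on its lip. Set each part down gently, without dropping it, and let go of it before you go on to the next; leave the white mug with the red inside and the sugar jar where they stand.

Things in the scene. Friction and masses are not known exactly. Their poses are not given: they have to be found in the camera images.
- saucer: White china saucer, loose, 134 mm across and 17 mm high at its rim. Its flat round well is 89 mm across, its floor 6 mm above the worktop. Origin: centre of its underside, on the worktop; z up.
- mug: The coffee mug: blue outside, white inside; round body 81 mm across at the mouth, 90 mm high, foot 60 mm across, mouth 75 mm across inside, 0.26 kg. Origin: centre of its underside, on the axis of the round body; z up. The loop handle is towards -x of the mug and starts roughly towards the robot. Carry it by the handle (mug_handle).
- mug_handle (a point): Grip point in the upright outer bar of the blue mug's handle, 55 mm above the mug's underside and 67 mm from its axis, about 20 mm clear of the wall. The bar is round, 12 mm thick, nearly upright from 42 to 66 mm high, top of the handle 83 mm: pinch it from above with a finger on either side, closing along y of the mug. Axes as mug.
- chamber: Steel filter chamber, 0.15 kg, open on top: cup 56 mm across, brim 94 mm across round its foot, wire ear at +x. Origin: centre of its underside. A step 52 mm across goes into the mug; the brim's underside, 5 mm up, rests on the mug's rim (origin then 85 mm above the mug's); brim top 8 mm. Cup straight from 8 to 43 mm, lip 61 mm across at 50 mm. Inside 51 mm, at the lip 58; floor 5 mm up.
- press: Coffee press of the drip filter, steel, 0.07 kg: a flat perforated disc 44 mm across and 5 mm thick with a thin upright stem and on it a steel grip 16 mm across from 42 to 55 mm above the underside; 56 mm high in all. Origin: centre of the disc's underside; z up. On the chamber's floor its origin is 5 mm above the chamber's and its grip stands 11 mm above the lip.
- lid: Lid of the drip filter, steel, 73 mm across, with a raised crown and a round black grip 18 mm across, from 32 to 46 mm above the lower edge; the crown's flat top is 28 mm above the lower edge. 0.08 kg. Origin: centre of its lower edge; z up. Its skirt, 68 mm across inside and 7 mm deep, goes over the chamber's lip; seated, its origin lies 43 mm above the chamber's.
- red_mug: Bystander: white mug with a red inside, 83 mm across, 113 mm with its handle, 93 mm high. Not to be used or moved. Origin on its underside, about 15 mm from the axis of its body, towards the handle.
- sugar_jar: Bystander: glass sugar jar with a grey lid, 64 mm across and 110 mm high. Not to be moved. Origin: centre of its underside.

How it is judged:
On the way, in this order (a step that is already met when the one before it is completed fails the run):
1. the blue mug stands upright on the saucer's well and is released (horizontal distance between mug and saucer below 0.016 m and z of mug in the frame of saucer between 0.003 and 0.01 m and angle between mug's own z axis and vertical below 0.07 rad and height (world z) of saucer below 0.006 m and contact force between the fingers and mug below 0.3 N), for 0.2 s.
2. the chamber is seated on that mug, standing on the saucer, and is released (horizontal distance between mug and saucer below 0.016 m and z of mug in the frame of saucer between 0.003 and 0.01 m and angle between each of mug, chamber's own z axis and vertical below 0.07 rad and height (world z) of saucer below 0.006 m and horizontal distance between chamber and mug below 0.012 m and z of chamber in the frame of mug between 0.081 and 0.0885 m and contact force between the fingers and chamber below 0.3 N), for 0.2 s.
3. the press lies flat on the floor of the seated chamber and is released (horizontal distance between mug and saucer below 0.016 m and z of mug in the frame of saucer between 0.003 and 0.01 m and angle between each of mug, chamber's own z axis and vertical below 0.07 rad and height (world z) of saucer below 0.006 m and horizontal distance between chamber and mug below 0.012 m and z of chamber in the frame of mug between 0.081 and 0.0885 m and horizontal distance between press and chamber below 0.008 m and z of press in the frame of chamber between 0.002 and 0.0085 m and angle between the z axis of press and the z axis of chamber, either way round below 0.1 rad and contact force between the fingers and press below 0.3 N), for 0.2 s.
4. the lid is fully down on the chamber's lip and is released (horizontal distance between mug and saucer below 0.016 m and z of mug in the frame of saucer between 0.003 and 0.01 m and angle between each of mug, chamber's own z axis and vertical below 0.07 rad and height (world z) of saucer below 0.006 m and horizontal distance between chamber and mug below 0.012 m and z of chamber in the frame of mug between 0.081 and 0.0885 m and horizontal distance between each of press, lid and chamber below 0.008 m and z of press in the frame of chamber between 0.002 and 0.0085 m and angle between the z axis of press and the z axis of chamber, either way round below 0.1 rad and z of lid in the frame of chamber between 0.039 and 0.0465 m and angle between the z axis of lid and the z axis of chamber, either way round below 0.08 rad and contact force between the fingers and lid below 0.3 N), for 0.2 s.
At the end, for the whole second after the job is handed in: Mug upright on the well of the saucer, within 16 mm of its middle; chamber level on the mug's rim within 12 mm of its axis; press flat on the chamber's floor and lid level, fully down on its lip, each within 8 mm of the chamber's axis; tilts under 4 degrees; all released and at rest (all of step 4 and linear speed of each of saucer, mug, chamber, press, lid below 0.02 m/s and contact force between the fingers and mug below 0.3 N and contact force between the fingers and chamber below 0.3 N and contact force between the fingers and press below 0.3 N); the robot touches nothing.
It fails at once if the red-lined mug is moved by more than 20 mm (distance of red_mug from where it was at the start of the episode above 0.02 m).
It fails at once if the sugar jar is moved by more than 20 mm (distance of sugar_jar from where it was at the start of the episode above 0.02 m).
It fails at once if a part is dropped or slammed: faster than 0.45 m/s in the last 20 mm above its seat ((horizontal distance between mug and saucer below 0.025 m and z of mug in the frame of saucer between 0.004 and 0.026 m and linear speed of mug above 0.45 m/s) or (horizontal distance between chamber and mug below 0.025 m and z of chamber in the frame of mug between 0.083 and 0.105 m and linear speed of chamber above 0.45 m/s) or (horizontal distance between press and chamber below 0.025 m and z of press in the frame of chamber between 0.003 and 0.025 m and linear speed of press above 0.45 m/s) or (horizontal distance between lid and chamber below 0.025 m and z of lid in the frame of chamber between 0.041 and 0.063 m and linear speed of lid above 0.45 m/s)).
It fails at once if the mug is tipped over (by more than 45 degrees) (angle between mug's own z axis and vertical above 0.785 rad).
It also fails if it takes over 128 s, if anything falls off the work surface, if the arm or the gripper's body presses on something with over 40 N, if the wrist force passes 120 N, or if a joint passes its speed limit or range.

ROBOT

A 6-joint arm with a two-finger parallel gripper is mounted at the origin on a cart in front of the work surface, level with it; the furniture and walls round the work are solid. World frame = base frame: x ahead of the robot, y to its left, z up, the work surface at z = 0. Lengths are in m, angles in rad, forces in N, time in s.
With the tool pointing down it reaches from about 0.35 to 0.975 m from the base axis. Payload 4.9 kg.
Tool frame: the origin (TCP) lies midway between the tips of the shut fingers; the grasp point (between the pads) lies 19 mm behind it (ctrl.tcp_to_grasp is the distance from the TCP to the grasp point, in m); z points along the fingers, y is the line along which they close (so a half turn about z gives the same grasp; the last joint's range is limited). The gripper opens to 85 mm and grips with 20 to 120 N. Pads are 22 mm wide; open, the fingers measure 114 mm over their backs; the gripper's body (76 mm by 85 mm) begins 54 mm behind the grasp point. The pads swing forward as they close: fully open they stand 13 mm farther back than shut.
Start: joints at [-1.238, 0.053, 1.613, -0, 1.476, -0.119], TCP at [0.273, -0.562, 0.231] pointing down, gripper open.
Joint ranges: [-3.01, 3.01], [-1.01, 2.22], [0.06, 2.58], [-1.02, 4.17], [0.09, 2.62], [-3.14, 3.14]. Speed limits (rad/s): [2.57, 2.57, 3.14, 3.14, 3.14, 3.14].

INTERFACE

Orientations are given as a rotation vector (axis times angle).
In Python, from station import ctrl, eyes gives the robot as it stands (ctrl), with the cameras (eyes).
- The arm moves only by the tool drive_effector, called after ">>>" as name(argument=value, ...) on one line, values as JSON. Schema: {"type":"object","properties":{"deltas":{"type":"array","items":{"type":"object","properties":{"aperture":{"type":"number"},"pos":{"type":"array","items":{"type":"number"},"minItems":3,"maxItems":3},"r":{"type":"array","items":{"type":"number"},"minItems":3,"maxItems":3}},"additionalProperties":false,"required":["aperture"]},"minItems":1,"maxItems":20},"clamp_n":{"type":"number"},"only":{"type":"string"},"quiet":{"type":"boolean"},"lines":{"type":"string"}},"required":["deltas"],"additionalProperties":false}. deltas is a list of rows, 1 to 20 of them, each an object with the fields aperture (the finger opening in m), pos (a list: dx, dy, dz in m), r (a list: a rotation vector rx, ry, rz in rad); a field left out counts as zero (the opening has to be given); each row is the pose to reach, as a shift and turn from the pose commanded when the call began, along the tool's axes at that moment; what a row does not reach only later rows make up. A row lasts 1/12 s, in which the tool goes at most 0.0417 m and 0.125 rad, less where a joint would pass 70% of its speed; a pose out of reach is approached as far as the arm can. The fingers move at their own pace and stop on an object; clamp_n is the grip in N (left out, the last holds). Time passes only in rows, so rows that do not move let the fingers close. The tool returns the time, the measured TCP pose, the force, the opening and the grip force at its end. only (a regular expression) keeps the lines of the reply that match it, lines (a string "A,B") keeps lines A to B, and quiet returns only ok. Input that does not fit is refused with a message, and nothing moves.
- ctrl.get_obs(): the state, without advancing time (a new reading comes with each control period).
- eyes.get_image(name): name is "scene" or "top"; returns the picture (384x512x3 uint8, red, green, blue); there is no depth.
- eyes.camera_params(name): a dict with "fx", "fy", "cx", "cy" (pixels), "T" (4x4, takes a point from camera to world coordinates). Camera axes: x right, y down, z forward; pixel columns grow to the right and rows downward; lengths in m; the calibration is good to about 2 mm. A picture is of the moment at which its call begins. camera_params takes no time and is no camera call.
- ctrl.finish_job(): hands the job in; it is judged then, once.
The state is a dict: "t": time; "q": joint angles; "dq": joint speeds; "effort": joint torques, N m; "tool_pos": TCP position; "tool_rot": TCP orientation; "contact_force": force on the tool from outside, world axes, zero at the start; "wrist_torque": the same for the moment, N m; "opening": finger opening in m; "grip_force": force on a finger pad.
Only numpy, scipy, OpenCV 4.12 (cv2) and the standard library are available. Lean on these libraries where they do the work, as an engineer would, in place of code of your own. Each camera call takes 0.05 s, during which the arm holds its last target. There are 200 camera calls.

## Working session

There is one attempt and no reset: what is moved stays moved. The work goes in short steps, Python scripts to look and compute and a tool call to move; the robot and the scene stay as the last step left them, time stands still between calls to the robot, and variables do not carry over. Pictures are saved under pics/ and viewed, at most 14 in all, crops included, and the job is handed in when it is done.

```bash
ls; mkdir -p pics
```

Run:
```python
from station import ctrl, eyes
import cv2
for n in("scene","top"):
    cv2.imwrite(f"pics/{n}0.png",eyes.get_image(n)[:,:,::-1]); p=eyes.camera_params(n); print(n,p["fx"],p["fy"],p["cx"],p["cy"]); print(p["T"].round(4))
o=ctrl.get_obs(); print(o["t"],o["tool_pos"],o["tool_rot"],o["opening"])
```

```text
pics
station.py
scene 445.14490536062465 445.14490536062465 246.3912179676236 194.37945403304005
[[ 0.8732 -0.3689  0.3184  0.0774]
 [-0.4873 -0.6632  0.5681 -0.754 ]
 [ 0.0016 -0.6512 -0.7589  1.0991]
 [ 0.      0.      0.      1.    ]]
top 382.3148182968463 382.3148182968463 258.47545620329777 189.4641049549803
[[ 0.0244 -0.9946  0.1009  0.3954]
 [-0.9997 -0.025  -0.005  -0.0094]
 [ 0.0075 -0.1007 -0.9949  1.0203]
 [ 0.      0.      0.      1.    ]]
0.1 [ 0.27267927 -0.56174189  0.23016898] [-3.05992641e+00 -7.03246298e-01  3.30147442e-04] 0.0852960339804866
```

View pics/scene0.png

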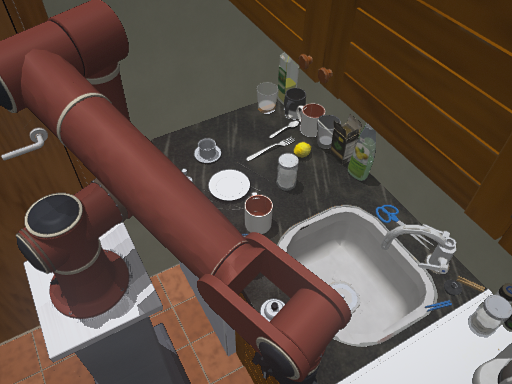

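View pics/top0.png

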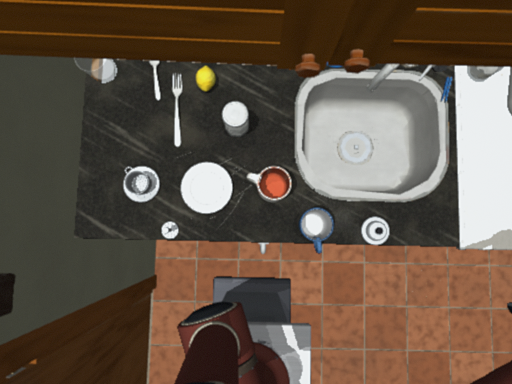

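Create h.py:
```python
import numpy as np, cv2
from scipy.spatial.transform import Rotation as R
from station import ctrl, eyes
def ray(n,u,v):
    p=eyes.camera_params(n); d=p["T"][:3,:3]@np.array([(u-p["cx"])/p["fx"],(v-p["cy"])/p["fy"],1]); return p["T"][:3,3],d/np.linalg.norm(d)
def on(n,u,v,z):
    o,d=ray(n,u,v); return o+d*(z-o[2])/d[2]
def two(a,b):  # (u,v) in scene, (u,v) in top -> point, miss distance
    (o,d),(p,e)=ray("scene",*a),ray("top",*b)
    s=np.linalg.lstsq(np.c_[d,-e],p-o,rcond=None)[0]; A,B=o+d*s[0],p+e*s[1]
    return ((A+B)/2).round(4),round(np.linalg.norm(A-B),4)
def proj(n,P):
    p=eyes.camera_params(n); c=p["T"][:3,:3].T@(np.asarray(P)-p["T"][:3,3]); return (p["fx"]*c[0]/c[2]+p["cx"],p["fy"]*c[1]/c[2]+p["cy"])
def crop(n,name,u0,v0,u1,v1,k):
    im=eyes.get_image(n)[v0:v1,u0:u1,::-1]; cv2.imwrite(f"pics/{name}.png",cv2.resize(im,None,fx=k,fy=k,interpolation=cv2.INTER_CUBIC))
def go(pos,yaw,tilt=0):  # tool down, closing line (tool y) at angle yaw from world +y; returns shift+turn in tool axes
    o=ctrl.get_obs(); r0=R.from_rotvec(o["tool_rot"]); T=R.from_euler("z",yaw)*R.from_euler("y",tilt)*R.from_euler("x",np.pi)
    c=[T,T*R.from_euler("z",np.pi)]; v=[(r0.inv()*x).as_rotvec() for x in c]
    d=r0.inv().apply(np.array(pos)-o["tool_pos"]); print("shift",d.round(4),"rot options",[x.round(3) for x in v])
def st():
    o=ctrl.get_obs(); print(round(o["t"],2),o["tool_pos"].round(4),o["tool_rot"].round(3),"q",o["q"].round(2),"open",round(o["opening"],4)); print(R.from_rotvec(o["tool_rot"]).as_matrix().round(3))
```

Run:
```python
from h import *
crop("top","t1",110,150,400,260,2.7)
st()
for n,u,v,z in [("saucer",207,188,.017),("mug mouth",317,222,.09),("handle",319,246,.083),("lid",375,230,.046),("press",170,230,.055),("chamber",141,183,.05),("red",275,183,.093),("jar",236,118,.11)]: print(n,on("top",u,v,z).round(3))
```

```text
0.15 [ 0.2727 -0.5618  0.2303] [-3.06  -0.703  0.   ] q [-1.24  0.05  1.61  0.    1.48 -0.12] open 0.0856
[[ 0.9    0.437 -0.001]
 [ 0.437 -0.9    0.002]
 [ 0.    -0.002 -1.   ]]
saucer [0.498 0.121 0.017]
mug mouth [ 0.414 -0.158  0.09 ]
handle [ 0.356 -0.165  0.083]
lid [ 0.398 -0.313  0.046]
press [0.386 0.205 0.055]
chamber [0.503 0.286 0.05 ]
red [ 0.506 -0.054  0.093]
jar [0.661 0.045 0.11 ]
```

View pics/t1.png

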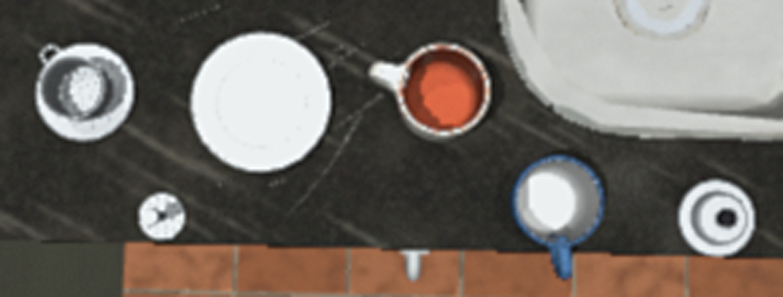

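```bash
python3 -c "
from h import *
go((.50,.05,.42),.1)"
```

```text
shift [ 0.4716 -0.4515 -0.1888] rot options [array([-0.002,  0.   ,  0.352]), array([-0.00e+00, -2.00e-03, -2.79e+00])]
```

>>> drive_effector(deltas=[{"aperture": 0.085, "pos": [0.03, -0.03, -0.02]}, {"aperture": 0.085, "pos": [0.06, -0.06, -0.04], "r": [0, 0, 0.03]}, {"aperture": 0.085, "pos": [0.09, -0.09, -0.06], "r": [0, 0, 0.06]}, {"aperture": 0.085, "pos": [0.12, -0.12, -0.08], "r": [0, 0, 0.1]}, {"aperture": 0.085, "pos": [0.15, -0.15, -0.10], "r": [0, 0, 0.14]}, {"aperture": 0.085, "pos": [0.18, -0.18, -0.12], "r": [0, 0, 0.17]}, {"aperture": 0.085, "pos": [0.21, -0.21, -0.14], "r": [0, 0, 0.2]}, {"aperture": 0.085, "pos": [0.24, -0.24, -0.15], "r": [0, 0, 0.23]}, {"aperture": 0.085, "pos": [0.27, -0.27, -0.16], "r": [0, 0, 0.26]}, {"aperture": 0.085, "pos": [0.30, -0.30, -0.17], "r": [0, 0, 0.29]}, {"aperture": 0.085, "pos": [0.33, -0.33, -0.18], "r": [0, 0, 0.32]}, {"aperture": 0.085, "pos": [0.36, -0.36, -0.19], "r": [0, 0, 0.35]}, {"aperture": 0.085, "pos": [0.39, -0.39, -0.19], "r": [0, 0, 0.35]}, {"aperture": 0.085, "pos": [0.42, -0.42, -0.19], "r": [0, 0, 0.35]}, {"aperture": 0.085, "pos": [0.45, -0.45, -0.19], "r": [0, 0, 0.35]}, {"aperture": 0.085, "pos": [0.47, -0.45, -0.19], "r": [0, 0, 0.35]}, {"aperture": 0.085, "pos": [0.47, -0.45, -0.19], "r": [0, 0, 0.35]}, {"aperture": 0.085, "pos": [0.47, -0.45, -0.19], "r": [0, 0, 0.35]}])

```text
t: 1.65
tool_pos: [0.5002, 0.0513, 0.4203]
tool_rot: [-3.136, -0.169, 0.002]
contact_force: [-0.3, 0.1, -0.2]
opening: 0.0851
grip_force: 0.0
```

Run:
```python
from h import *
st(); cv2.imwrite("pics/s1.png",cv2.resize(eyes.get_image("scene")[80:380,120:400,::-1],None,fx=2,fy=2,interpolation=cv2.INTER_CUBIC))
```

```text
1.65 [0.5002 0.0513 0.4203] [-3.136e+00 -1.690e-01  2.000e-03] q [-0.05 -0.28  1.61  0.    1.81  1.42] open 0.0851
[[ 0.994  0.107 -0.002]
 [ 0.107 -0.994  0.001]
 [-0.001 -0.001 -1.   ]]
```

View pics/s1.png

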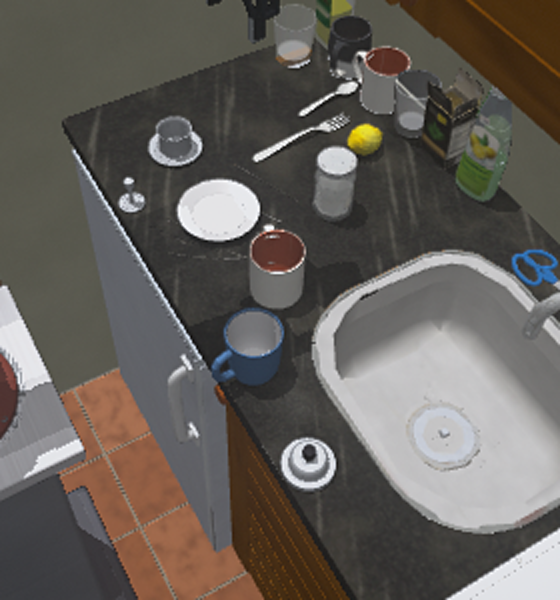

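Run:
```python
from h import *
top=cv2.imread("pics/top0.png"); cv2.imwrite("pics/scene1.png",eyes.get_image("scene")[:,:,::-1]); sc=cv2.imread("pics/scene1.png")
def blobs(im,lo,hi,box,amin=15,op=0):
    u0,v0,u1,v1=box; m=cv2.inRange(cv2.cvtColor(im,cv2.COLOR_BGR2HSV)[v0:v1,u0:u1],lo,hi)
    if op: m=cv2.morphologyEx(m,cv2.MORPH_OPEN,cv2.getStructuringElement(2,(op,op)))
    for c in cv2.findContours(m,cv2.RETR_EXTERNAL,cv2.CHAIN_APPROX_NONE)[0]:
        a=cv2.contourArea(c)
        if a<amin: continue
        M=cv2.moments(c); e=cv2.fitEllipse(cv2.convexHull(c)) if len(cv2.convexHull(c))>5 else None
        print("  area",a,"cent",round(M["m10"]/M["m00"]+u0,1),round(M["m01"]/M["m00"]+v0,1),"bbox",(np.array(cv2.boundingRect(c))+[u0,v0,0,0]),"ell",e and ((round(e[0][0]+u0,1),round(e[0][1]+v0,1)),np.round(e[1],1),round(e[2])))
W=((0,0,110),(179,70,255)); B=((100,80,40),(130,255,255)); K=((0,0,0),(179,120,60))
for n,im,d in (("top",top,dict(saucer=(176,155,240,222),chamber=(115,158,165,208),press=(157,217,184,241),lid=(355,205,398,250),mug=(295,200,340,255))),("scene",sc,dict(saucer=(203,165,255,203),chamber=(190,132,225,166),press=(176,165,196,188),lid=(257,295,292,328),mug=(220,230,266,275)))):
    for k,b in d.items():
        print(n,k); blobs(im,*W,b)
        if k=="mug": print(" blue"); blobs(im,*B,b); print(" opened"); blobs(im,*B,b,op=9)
        if k=="lid": print(" black"); blobs(im,*K,b,4)
```

```text
top saucer
  area 2052.0 cent 206.2 187.3 bbox [180 162  53  52] ell ((206.1, 187.3), array([51.4, 52.3]), 54)
top chamber
  area 1023.5 cent 140.5 183.2 bbox [123 166  37  36] ell ((140.0, 182.5), array([36. , 39.9]), 138)
top press
  area 224.0 cent 169.4 229.7 bbox [161 221  18  18] ell ((169.5, 229.7), array([17.4, 17.7]), 153)
top lid
  area 606.0 cent 375.0 230.4 bbox [361 216  29  29] ell ((375.0, 230.4), array([28.1, 28.7]), 134)
 black
  area 18.5 cent 378.6 230.0 bbox [376 228   6   5] ell ((378.7, 230.2), array([5. , 5.9]), 111)
  area 880.0 cent 376.9 219.5 bbox [355 205  43  40] ell ((382.7, 224.4), array([ 39.5, 168.4]), 90)
top mug
  area 643.0 cent 316.1 223.0 bbox [301 209  31  28] ell ((316.4, 223.7), array([29.3, 31. ]), 93)
 blue
  area 983.5 cent 316.3 225.5 bbox [299 207  35  46] ell ((315.9, 228.4), array([34.1, 45.6]), 2)
 opened
scene saucer
  area 971.5 cent 228.8 184.6 bbox [208 169  42  32] ell ((228.8, 184.5), array([31.2, 41.3]), 88)
scene chamber
  area 467.0 cent 207.0 150.9 bbox [194 138  27  25] ell ((206.9, 150.6), array([24.6, 27.1]), 93)
scene pre
[... 231 characters left out ...]
ent 263.2 322.2 bbox [257 312  20  16] ell ((266.5, 319.6), array([15.5, 22.4]), 133)
  area 11.5 cent 273.8 306.7 bbox [271 303   7   8] ell ((274.0, 306.3), array([5.7, 7.3]), 162)
  area 97.0 cent 284.9 315.2 bbox [269 295  23  33] ell ((280.5, 310.6), array([19.5, 37.5]), 157)
scene mug
  area 413.5 cent 247.1 246.5 bbox [235 236  26  22] ell ((246.8, 246.5), array([22. , 26.8]), 89)
  area 33.5 cent 258.2 231.3 bbox [251 230  15   4] ell ((258.1, 230.9), array([ 4.8, 14.1]), 87)
 blue
  area 983.0 cent 244.7 253.3 bbox [225 234  37  38] ell ((243.5, 254.2), array([34.4, 43.4]), 35)
 opened
  area 281.5 cent 246.4 263.3 bbox [234 256  26  16] ell ((246.4, 261.9), array([18.7, 25.2]), 89)
```

Run:
```python
from h import *
top=cv2.imread("pics/top0.png"); sc=cv2.imread("pics/scene1.png")
f=lambda im,u,v,w:cv2.resize(im[v:v+w,u:u+w],(260,260),interpolation=cv2.INTER_NEAREST)
cv2.imwrite("pics/mont.png",np.vstack([np.hstack([f(top,157,217,26),f(top,297,205,52),f(top,362,217,26)]),np.hstack([f(sc,172,163,26),f(sc,217,227,52),f(sc,260,299,26)])]))
print("mug mouth",two((247,246.5),(316.2,223.4)),"plane",on("top",316.2,223.4,.09).round(4),on("scene",247,246.5,.09).round(4))
print("saucer",two((228.8,184.6),(206.2,187.3)),on("top",206.2,187.3,.017).round(4),on("scene",228.8,184.6,.017).round(4))
print("chamber brim",two((207,152),(140.5,183.2)),on("top",140.5,183.2,.008).round(4))
print("press disc",on("top",169.4,229.7,.004).round(4),on("scene",185.3,180.9,.004).round(4))
print("lid edge",on("top",375,230.4,.002).round(4),on("scene",273.6,311.8,.005).round(4),"knob",two((274,306.5),(378.6,230.1)),on("top",378.6,230.1,.043).round(4),on("scene",274,306.5,.04).round(4))
```

```text
mug mouth (array([ 0.4121, -0.1578,  0.0835]), np.float64(0.0032)) plane [ 0.4105 -0.1562  0.09  ] [ 0.4115 -0.1622  0.09  ]
saucer (array([0.5012, 0.1231, 0.0147]), np.float64(0.0033)) [0.4994 0.1235 0.017 ] [0.5018 0.1207 0.017 ]
chamber brim (array([0.5073, 0.2979, 0.0123]), np.float64(0.002)) [0.5069 0.2996 0.008 ]
press disc [0.3858 0.2179 0.004 ] [0.3881 0.2162 0.004 ]
lid edge [ 0.3972 -0.3264  0.002 ] [ 0.4002 -0.3268  0.005 ] knob (array([ 0.3991, -0.3259,  0.0347]), np.float64(0.002)) [ 0.3981 -0.3229  0.043 ] [ 0.3984 -0.3284  0.04  ]
```

View pics/mont.png

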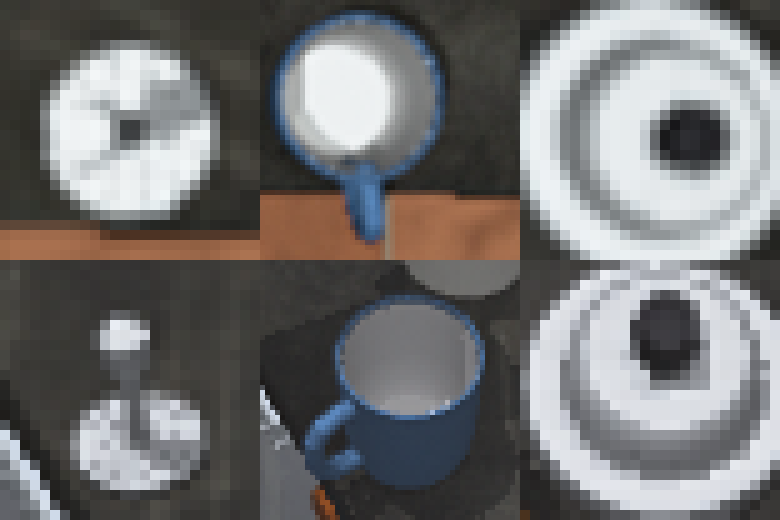

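Run:
```python
from h import *
print(on("top",318.8,249.5,.062).round(4),on("scene",228.5,263,.055).round(4),two((228.5,263),(318.8,249.5)))
go((.347,-.167,.20),.12);go((.347,-.167,.037),.12)
```

```text
[ 0.3465 -0.1676  0.062 ] [ 0.3526 -0.1642  0.055 ] (array([ 0.3485, -0.1682,  0.0635]), np.float64(0.0041))
shift [-0.1733  0.1985  0.2209] rot options [array([ 0.   ,  0.002, -0.016]), array([ 2.000e-03, -0.000e+00,  3.125e+00])]
shift [-0.1731  0.1984  0.3839] rot options [array([ 0.   ,  0.002, -0.016]), array([ 2.000e-03, -0.000e+00,  3.125e+00])]
```

>>> drive_effector(deltas=[{"aperture": 0.07, "pos": [-0.03, 0.03, 0.03]}, {"aperture": 0.07, "pos": [-0.06, 0.06, 0.05]}, {"aperture": 0.07, "pos": [-0.09, 0.09, 0.07], "r": [0, 0, -0.01]}, {"aperture": 0.07, "pos": [-0.12, 0.12, 0.09], "r": [0, 0, -0.015]}, {"aperture": 0.07, "pos": [-0.15, 0.15, 0.11], "r": [0, 0, -0.015]}, {"aperture": 0.07, "pos": [-0.174, 0.175, 0.13], "r": [0, 0, -0.015]}, {"aperture": 0.07, "pos": [-0.174, 0.198, 0.16], "r": [0, 0, -0.015]}, {"aperture": 0.07, "pos": [-0.174, 0.198, 0.20], "r": [0, 0, -0.015]}, {"aperture": 0.07, "pos": [-0.174, 0.198, 0.24], "r": [0, 0, -0.015]}, {"aperture": 0.07, "pos": [-0.174, 0.198, 0.25], "r": [0, 0, -0.015]}, {"aperture": 0.07, "pos": [-0.174, 0.198, 0.25], "r": [0, 0, -0.015]}])

```text
t: 2.67
tool_pos: [0.342, -0.1657, 0.1647]
tool_rot: [-3.13, -0.177, 0.014]
contact_force: [-0.3, 0.5, -0.3]
opening: 0.0701
grip_force: 0.0
```

Run:
```python
from h import *
st(); cv2.imwrite("pics/s2.png",np.hstack([cv2.resize(eyes.get_image("scene")[200:300,190:290,::-1],None,fx=4,fy=4,interpolation=2),cv2.resize(eyes.get_image("top")[170:270,265:365,::-1],None,fx=4,fy=4,interpolation=2)]))
```

```text
2.67 [ 0.342  -0.1657  0.1647] [-3.13  -0.177  0.014] q [-0.65 -0.54  2.22 -0.    1.48  0.81] open 0.0701
[[ 0.994  0.113 -0.009]
 [ 0.113 -0.994  0.007]
 [-0.008 -0.008 -1.   ]]
```

View pics/s2.png

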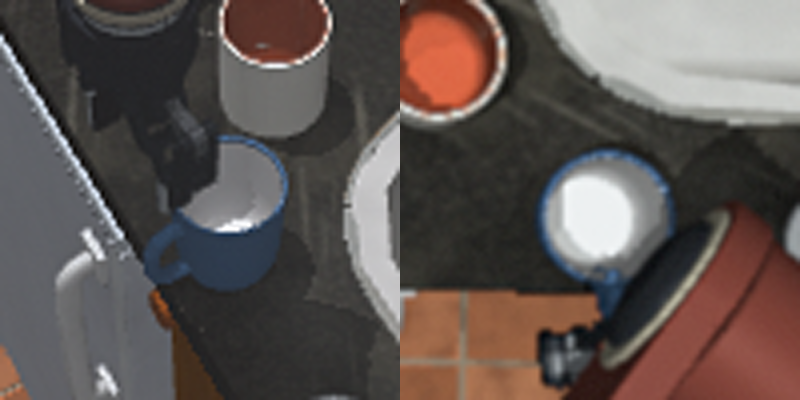

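>>> drive_effector(deltas=[{"aperture": 0.07, "pos": [0.003, 0, 0.03]}, {"aperture": 0.07, "pos": [0.003, 0, 0.06]}, {"aperture": 0.07, "pos": [0.003, 0, 0.09]}, {"aperture": 0.07, "pos": [0.003, 0, 0.115]}, {"aperture": 0.07, "pos": [0.003, 0, 0.128]}, {"aperture": 0.07, "pos": [0.003, 0, 0.128]}, {"aperture": 0.07, "pos": [0.003, 0, 0.128]}], clamp_n=40)

```text
t: 3.35
tool_pos: [0.3507, -0.1676, 0.0455]
tool_rot: [3.134, 0.184, 0.003]
contact_force: [0.1, -1.2, -0.0]
opening: 0.07
grip_force: 0.0
```

>>> drive_effector(deltas=[{"aperture": 0.0}, {"aperture": 0.0}, {"aperture": 0.0}, {"aperture": 0}, {"aperture": 0}, {"aperture": 0}, {"aperture": 0}, {"aperture": 0}, {"aperture": 0}, {"aperture": 0}], clamp_n=40)

```text
t: 4.18
tool_pos: [0.3497, -0.1669, 0.0441]
tool_rot: [3.136, 0.183, 0.001]
contact_force: [-2.4, 1.9, 6.4]
opening: 0.011
grip_force: 39.3
```

>>> drive_effector(deltas=[{"aperture": 0.0}, {"aperture": 0.0}, {"aperture": 0, "pos": [0, 0, -0.01]}, {"aperture": 0, "pos": [0, 0, -0.03]}, {"aperture": 0, "pos": [0, 0, -0.05]}, {"aperture": 0, "pos": [0, 0, -0.08]}, {"aperture": 0, "pos": [0, 0, -0.11]}, {"aperture": 0, "pos": [0, 0, -0.13]}, {"aperture": 0, "pos": [0, 0, -0.13]}, {"aperture": 0, "pos": [0, 0, -0.13]}], clamp_n=90)

```text
t: 5.02
tool_pos: [0.3493, -0.1666, 0.1735]
tool_rot: [3.135, 0.183, 0.001]
contact_force: [-0.2, -0.1, -3.6]
opening: 0.0102
grip_force: 87.9
```

Run:
```python
from h import *
st(); cv2.imwrite("pics/s3.png",np.hstack([cv2.resize(eyes.get_image("scene")[180:280,190:290,::-1],None,fx=4,fy=4,interpolation=2),cv2.resize(eyes.get_image("top")[170:270,265:365,::-1],None,fx=4,fy=4,interpolation=2)]))
```

```text
5.02 [ 0.3493 -0.1666  0.1735] [3.135e+00 1.830e-01 1.000e-03] q [-0.64 -0.54  2.2  -0.    1.48  0.82] open 0.0102
[[ 0.993  0.117  0.001]
 [ 0.117 -0.993 -0.001]
 [ 0.001  0.001 -1.   ]]
```

View pics/s3.png

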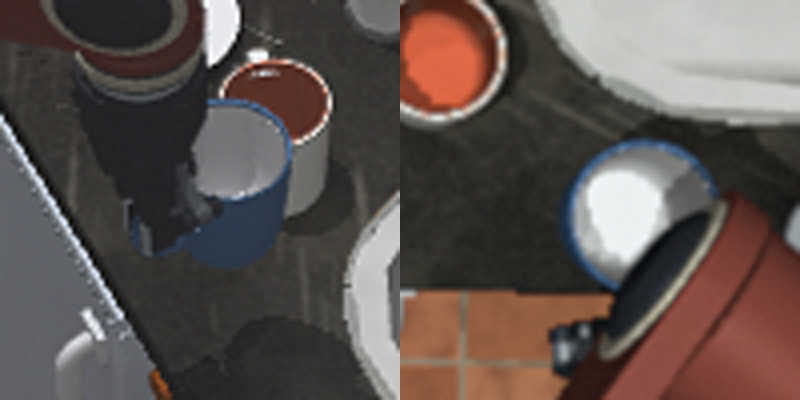

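>>> drive_effector(deltas=[{"aperture": 0, "pos": [0.006, -0.013, 0]}, {"aperture": 0, "pos": [0.018, -0.04, 0]}, {"aperture": 0, "pos": [0.03, -0.067, 0]}, {"aperture": 0, "pos": [0.042, -0.093, 0]}, {"aperture": 0, "pos": [0.054, -0.12, 0]}, {"aperture": 0, "pos": [0.066, -0.147, 0]}, {"aperture": 0, "pos": [0.078, -0.173, 0]}, {"aperture": 0, "pos": [0.09, -0.2, 0]}, {"aperture": 0, "pos": [0.102, -0.225, 0]}, {"aperture": 0, "pos": [0.112, -0.245, 0]}, {"aperture": 0, "pos": [0.118, -0.26, 0]}, {"aperture": 0, "pos": [0.122, -0.269, 0]}, {"aperture": 0, "pos": [0.122, -0.269, 0.03]}, {"aperture": 0, "pos": [0.122, -0.269, 0.06]}, {"aperture": 0, "pos": [0.122, -0.269, 0.08]}, {"aperture": 0, "pos": [0.122, -0.269, 0.09]}, {"aperture": 0, "pos": [0.122, -0.269, 0.09]}, {"aperture": 0, "pos": [0.122, -0.269, 0.09]}, {"aperture": 0, "pos": [0.122, -0.269, 0.09]}])

```text
t: 6.7
tool_pos: [0.4401, 0.1147, 0.0846]
tool_rot: [-3.136, -0.183, -0.003]
contact_force: [0.2, 0.0, -2.1]
opening: 0.01
grip_force: 88.2
```

Run:
```python
from h import *
st(); s=eyes.get_image("scene")[:,:,::-1];t=eyes.get_image("top")[:,:,::-1];cv2.imwrite("pics/s4r.png",s);cv2.imwrite("pics/t4r.png",t)
cv2.imwrite("pics/s4.png",np.hstack([cv2.resize(s[125:225,180:280],None,fx=4,fy=4,interpolation=2),cv2.resize(t[140:240,160:260],None,fx=4,fy=4,interpolation=2)]))
```

```text
6.7 [0.4401 0.1147 0.0846] [-3.136e+00 -1.830e-01 -3.000e-03] q [ 0.09 -0.23  2.13 -0.    1.24  1.55] open 0.01
[[ 0.993  0.116  0.002]
 [ 0.116 -0.993  0.   ]
 [ 0.002  0.    -1.   ]]
```

View pics/s4.png

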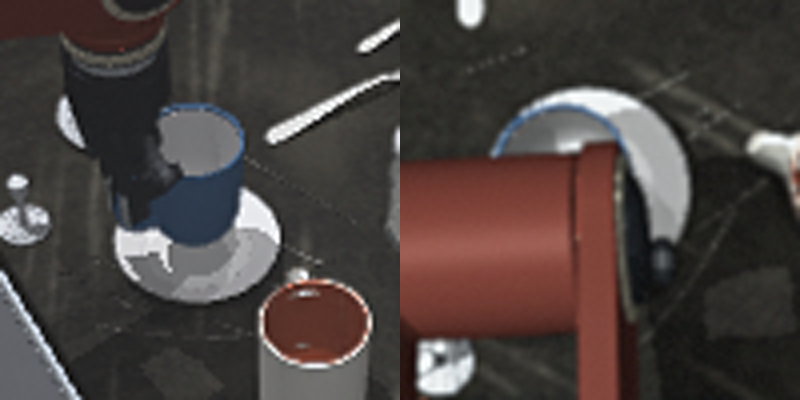

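Add to h.py:
```python
from scipy.optimize import least_squares
def circ(P,r): # robust fit of a circle of known radius to points on a plane
    s=least_squares(lambda c:np.hypot(P[:,0]-c[0],P[:,1]-c[1])-r,P[:,:2].mean(0),loss="soft_l1",f_scale=.001); return s.x.round(4),np.sqrt(np.median(s.fun**2)).round(4)
```

Run:
```python
from h import *
B=((100,80,40),(130,255,255))
z=.1305
t=cv2.inRange(cv2.cvtColor(cv2.imread("pics/t4r.png"),cv2.COLOR_BGR2HSV),*B)[150:182,175:225]
P=np.array([on("top",u+175,np.flatnonzero(t[:,u])[0]+150-.2,z) for u in range(t.shape[1]) if t[:,u].any()])
print("top",len(P),circ(P,.0405))
s=cv2.inRange(cv2.cvtColor(cv2.imread("pics/s4r.png"),cv2.COLOR_BGR2HSV),*B)
P=np.array([on("scene",u,np.flatnonzero(s[140:190,u])[0]+140-.2,z) for u in range(222,239) if s[140:190,u].any()]+[on("scene",np.flatnonzero(s[v,200:260])[-1]+200+.2,v,z) for v in range(156,164)])
print("scene",len(P),circ(P,.0405))
```

```text
top 20 (array([0.497 , 0.1245]), np.float64(0.0006))
scene 25 (array([0.5007, 0.1217]), np.float64(0.0006))
```

>>> drive_effector(deltas=[{"aperture": 0, "pos": [0.002, 0.001, 0.01]}, {"aperture": 0, "pos": [0.002, 0.001, 0.018]}, {"aperture": 0, "pos": [0.002, 0.001, 0.024]}, {"aperture": 0, "pos": [0.002, 0.001, 0.029]}, {"aperture": 0, "pos": [0.002, 0.001, 0.032]}, {"aperture": 0, "pos": [0.002, 0.001, 0.034]}, {"aperture": 0, "pos": [0.002, 0.001, 0.034]}, {"aperture": 0, "pos": [0.002, 0.001, 0.034]}])

```text
t: 7.47
tool_pos: [0.4415, 0.1144, 0.0504]
tool_rot: [-3.136, -0.184, 0.0]
contact_force: [-4.4, 0.5, 4.7]
opening: 0.0102
grip_force: 89.3
```

>>> drive_effector(deltas=[{"aperture": 0}, {"aperture": 0}, {"aperture": 0.03}, {"aperture": 0.05}, {"aperture": 0.05}, {"aperture": 0.05}, {"aperture": 0.05}, {"aperture": 0.05, "pos": [0, 0, -0.02]}, {"aperture": 0.05, "pos": [0, 0, -0.05]}, {"aperture": 0.05, "pos": [0, 0, -0.09]}, {"aperture": 0.08, "pos": [0, 0, -0.13]}, {"aperture": 0.08, "pos": [0, 0, -0.16]}, {"aperture": 0.08, "pos": [0, 0, -0.19]}, {"aperture": 0.08, "pos": [0, 0, -0.19]}], clamp_n=20)

```text
t: 8.63
tool_pos: [0.4445, 0.1144, 0.2473]
tool_rot: [-3.136, -0.183, -0.02]
contact_force: [0.3, -0.1, -0.4]
opening: 0.0798
grip_force: 0.0
```

```bash
python3 -c "
from h import *
go((.51,.27,.26),.785)"
```

```text
shift [ 0.0833 -0.1469 -0.0117] rot options [array([ 0.005, -0.012, -0.668]), array([-0.016, -0.006,  2.473])]
```

Run:
```python
from h import *
def cont(f,b,lo=(0,0,110)):
    u0,v0,u1,v1=b; m=cv2.inRange(cv2.cvtColor(cv2.imread(f),cv2.COLOR_BGR2HSV)[v0:v1,u0:u1],lo,(179,70,255))
    c=max(cv2.findContours(m,0,1)[0],key=cv2.contourArea)[:,0]; return c+[u0,v0]
def half(c): M=c.mean(0); d=c-M; return M+d*(1+.3/np.linalg.norm(d,axis=1,keepdims=True))
for n,f,b,cut in (("top","pics/top0.png",(115,158,165,208),None),("scene","pics/scene1.png",(190,132,225,168),152)):
    c=half(cont(f,b)); c=c[c[:,1]>cut] if cut else c
    P=np.array([on(n,u,v,.007) for u,v in c]); print(n,"chamber",circ(P,.047)); 
    if n=="top": print("ear",on(n,128.5,169.5,.03))
for n,f,b in (("top","pics/t4r.png",None),): pass
for n,f,b in (("top","pics/top0.png",(157,217,184,241)),("scene","pics/scene1.png",(176,174,196,188))):
    P=np.array([on(n,u,v,.004) for u,v in half(cont(f,b))]); print(n,"press",circ(P,.022))
for n,f,b in (("top","pics/top0.png",(355,205,398,250)),("scene","pics/scene1.png",(257,295,292,328))):
    P=np.array([on(n,u,v,.004) for u,v in half(cont(f,b))]); print(n,"lid",circ(P,.0365))
s=eyes.get_image("scene")[:,:,::-1];t=eyes.get_image("top")[:,:,::-1]
cv2.imwrite("pics/s5r.png",s);cv2.imwrite("pics/t5r.png",t)
cv2.imwrite("pics/s5.png",np.hstack([cv2.resize(s[115:215,170:270],None,fx=4,fy=4,interpolation=2),cv2.resize(t[140:240,110:210],None,fx=4,fy=4,interpolation=2)]))
```

```text
top chamber (array([0.5064, 0.2991]), np.float64(0.0014))
ear [0.5396527  0.32611515 0.03      ]
scene chamber (array([0.5091, 0.2982]), np.float64(0.0007))
top press (array([0.3858, 0.2181]), np.float64(0.0011))
scene press (array([0.3884, 0.2171]), np.float64(0.0013))
top lid (array([ 0.3973, -0.3258]), np.float64(0.0012))
scene lid (array([ 0.4016, -0.3245]), np.float64(0.0006))
```

View pics/s5.png

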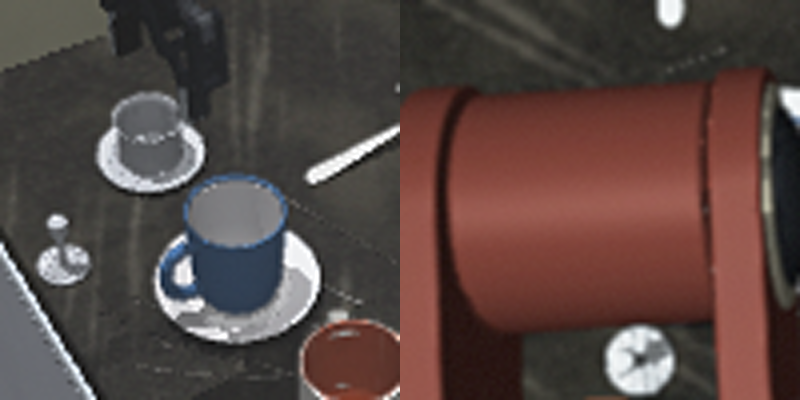

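```bash
python3 -c "
from h import *
go((.508,.2987,.16),.7)"
```

```text
shift [ 0.0867 -0.1756  0.0813] rot options [array([ 0.001, -0.003, -0.583]), array([-5.000e-03, -2.000e-03,  2.558e+00])]
```

>>> drive_effector(deltas=[{"aperture": 0.085, "pos": [0.013, -0.03, 0], "r": [0, 0, -0.1]}, {"aperture": 0.085, "pos": [0.027, -0.06, 0], "r": [0, 0, -0.2]}, {"aperture": 0.085, "pos": [0.041, -0.09, 0], "r": [0, 0, -0.3]}, {"aperture": 0.085, "pos": [0.055, -0.12, 0.02], "r": [0, 0, -0.4]}, {"aperture": 0.085, "pos": [0.07, -0.15, 0.04], "r": [0, 0, -0.5]}, {"aperture": 0.085, "pos": [0.087, -0.175, 0.06], "r": [0, 0, -0.583]}, {"aperture": 0.085, "pos": [0.087, -0.176, 0.08], "r": [0, 0, -0.583]}, {"aperture": 0.085, "pos": [0.087, -0.176, 0.081], "r": [0, 0, -0.583]}, {"aperture": 0.085, "pos": [0.087, -0.176, 0.081], "r": [0, 0, -0.583]}, {"aperture": 0.085, "pos": [0.087, -0.176, 0.081], "r": [0, 0, -0.583]}])

```text
t: 9.57
tool_pos: [0.5067, 0.2984, 0.158]
tool_rot: [2.951, 1.076, -0.002]
contact_force: [0.3, 0.8, 0.1]
opening: 0.085
grip_force: 0.0
```

```bash
python3 -c "
from h import *
go((.508,.2987,.016),.7);st()"
```

```text
shift [0.0014 0.0007 0.142 ] rot options [array([-0.   ,  0.001, -0.001]), array([2.000e-03, 0.000e+00, 3.141e+00])]
9.57 [0.5067 0.2984 0.158 ] [ 2.951e+00  1.076e+00 -2.000e-03] q [ 0.41  0.02  1.77 -0.    1.35  1.28] open 0.085
[[ 0.765  0.644 -0.001]
 [ 0.644 -0.765 -0.001]
 [-0.001 -0.    -1.   ]]
```

>>> drive_effector(deltas=[{"aperture": 0.085, "pos": [0.001, 0.001, 0.04]}, {"aperture": 0.085, "pos": [0.001, 0.001, 0.07]}, {"aperture": 0.085, "pos": [0.001, 0.001, 0.1]}, {"aperture": 0.085, "pos": [0.001, 0.001, 0.12]}, {"aperture": 0.085, "pos": [0.001, 0.001, 0.135]}, {"aperture": 0.085, "pos": [0.001, 0.001, 0.142]}, {"aperture": 0.085, "pos": [0.001, 0.001, 0.142]}, {"aperture": 0.085, "pos": [0.001, 0.001, 0.142]}, {"aperture": 0, "pos": [0.001, 0.001, 0.142]}, {"aperture": 0, "pos": [0.001, 0.001, 0.142]}, {"aperture": 0, "pos": [0.001, 0.001, 0.142]}, {"aperture": 0, "pos": [0.001, 0.001, 0.142]}, {"aperture": 0, "pos": [0.001, 0.001, 0.142]}, {"aperture": 0, "pos": [0.001, 0.001, 0.142]}, {"aperture": 0, "pos": [0.001, 0.001, 0.142]}], clamp_n=30)

```text
t: 10.82
tool_pos: [0.51, 0.2993, 0.019]
tool_rot: [2.951, 1.077, 0.005]
contact_force: [-1.8, -2.5, 5.7]
opening: 0.0583
grip_force: 30.9
```

>>> drive_effector(deltas=[{"aperture": 0.08}, {"aperture": 0.08}, {"aperture": 0.08}, {"aperture": 0.08, "pos": [0, 0, 0.004]}, {"aperture": 0.08, "pos": [0, 0, 0.008]}, {"aperture": 0.08, "pos": [0, 0, 0.008]}, {"aperture": 0.08, "pos": [0, 0, 0.008]}], clamp_n=30)

```text
t: 11.4
tool_pos: [0.5078, 0.2986, 0.0074]
tool_rot: [2.951, 1.077, -0.003]
contact_force: [0.9, 1.1, -0.3]
opening: 0.0801
grip_force: 0.0
```

>>> drive_effector(deltas=[{"aperture": 0}, {"aperture": 0}, {"aperture": 0}, {"aperture": 0}, {"aperture": 0}, {"aperture": 0}, {"aperture": 0}, {"aperture": 0}])

```text
t: 12.07
tool_pos: [0.5087, 0.299, 0.0087]
tool_rot: [2.951, 1.077, 0.001]
contact_force: [-1.3, -1.0, 5.3]
opening: 0.0584
grip_force: 31.8
```

>>> drive_effector(deltas=[{"aperture": 0}, {"aperture": 0}, {"aperture": 0, "pos": [0, 0, -0.01]}, {"aperture": 0, "pos": [0, 0, -0.03]}, {"aperture": 0, "pos": [0, 0, -0.06]}, {"aperture": 0, "pos": [0, 0, -0.09]}, {"aperture": 0, "pos": [0, 0, -0.12]}, {"aperture": 0, "pos": [0, 0, -0.14]}, {"aperture": 0, "pos": [0, 0, -0.14]}, {"aperture": 0, "pos": [0, 0, -0.14]}], clamp_n=50)

```text
t: 12.9
tool_pos: [0.5091, 0.2992, 0.1495]
tool_rot: [-2.951, -1.077, -0.005]
contact_force: [-0.1, 0.6, -1.6]
opening: 0.0575
grip_force: 53.7
```

Run:
```python
from h import *
B=((100,80,40),(130,255,255))
def rim(n,im,b,z=.096):
    u0,v0,u1,v1=b; m=cv2.inRange(cv2.cvtColor(im,cv2.COLOR_BGR2HSV)[v0:v1,u0:u1],*B)
    P=np.array([on(n,u+u0,np.flatnonzero(m[:,u])[0]+v0-.3,z) for u in range(m.shape[1]) if m[:,u].any()]); return len(P),circ(P,.0405)
print("scene5",rim("scene",cv2.imread("pics/s5r.png"),(218,155,240,195)))
s=eyes.get_image("scene")[:,:,::-1];t=eyes.get_image("top")[:,:,::-1]
print("scene6",rim("scene",s,(218,155,240,195)),"top6",rim("top",t,(185,150,225,190)))
cv2.imwrite("pics/s6r.png",s);cv2.imwrite("pics/t6r.png",t)
cv2.imwrite("pics/s6.png",np.hstack([cv2.resize(s[100:200,165:265],None,fx=4,fy=4,interpolation=2),cv2.resize(t[140:240,130:230],None,fx=4,fy=4,interpolation=2)]))
st()
```

```text
scene5 (22, (array([0.502 , 0.1217]), np.float64(0.001)))
scene6 (22, (array([0.5022, 0.1219]), np.float64(0.0012))) top6 (23, (array([0.4985, 0.1231]), np.float64(0.0005)))
13.0 [0.5073 0.2984 0.1462] [ 2.951  1.077 -0.005] q [0.41 0.04 1.78 0.   1.33 1.28] open 0.0576
[[ 0.765  0.644 -0.003]
 [ 0.644 -0.765 -0.001]
 [-0.003 -0.001 -1.   ]]
```

View pics/s6.png

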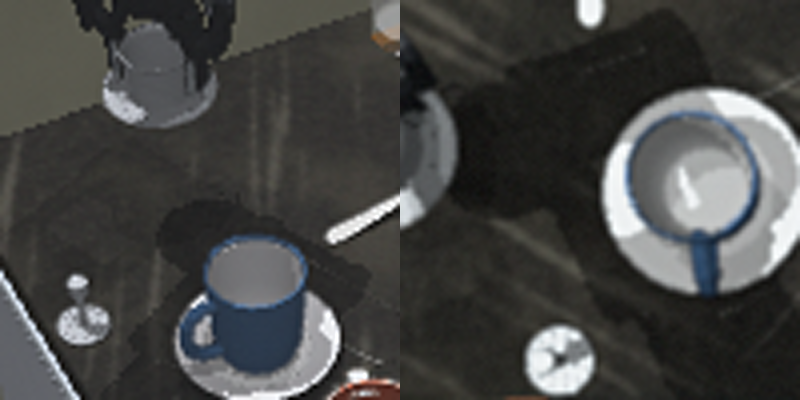

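>>> drive_effector(deltas=[{"aperture": 0, "pos": [-0.008, 0.009, 0]}, {"aperture": 0, "pos": [-0.024, 0.026, 0]}, {"aperture": 0, "pos": [-0.044, 0.048, 0]}, {"aperture": 0, "pos": [-0.064, 0.07, 0]}, {"aperture": 0, "pos": [-0.084, 0.092, 0]}, {"aperture": 0, "pos": [-0.1, 0.11, 0]}, {"aperture": 0, "pos": [-0.112, 0.123, 0]}, {"aperture": 0, "pos": [-0.118, 0.13, 0]}, {"aperture": 0, "pos": [-0.118, 0.13, 0.008]}, {"aperture": 0, "pos": [-0.118, 0.13, 0.016]}, {"aperture": 0, "pos": [-0.118, 0.13, 0.02]}, {"aperture": 0, "pos": [-0.118, 0.13, 0.02]}, {"aperture": 0, "pos": [-0.118, 0.13, 0.02]}, {"aperture": 0, "pos": [-0.118, 0.13, 0.02]}])

```text
t: 14.17
tool_pos: [0.502, 0.1242, 0.1282]
tool_rot: [-2.95, -1.079, 0.0]
contact_force: [0.5, -0.3, -1.1]
opening: 0.0577
grip_force: 53.7
```

Run:
```python
from h import *
st()
s=eyes.get_image("scene")[:,:,::-1];t=eyes.get_image("top")[:,:,::-1]
cv2.imwrite("pics/s7r.png",s);cv2.imwrite("pics/t7r.png",t)
cv2.imwrite("pics/s7.png",np.hstack([cv2.resize(s[110:200,180:270],None,fx=4.4,fy=4.4,interpolation=2),cv2.resize(t[140:230,160:250],None,fx=4.4,fy=4.4,interpolation=2)]))
go((.5005,.1228,.0997),.7)
```

```text
14.17 [0.502  0.1242 0.1282] [-2.95  -1.079  0.   ] q [ 0.1  -0.12  1.96  0.    1.3   0.97] open 0.0577
[[ 0.764  0.645 -0.   ]
 [ 0.645 -0.764  0.   ]
 [-0.    -0.    -1.   ]]
shift [-0.0021 -0.0002  0.029 ] rot options [array([ 0.   , -0.001,  0.001]), array([ 1.000e-03,  1.000e-03, -3.141e+00])]
```

View pics/s7.png

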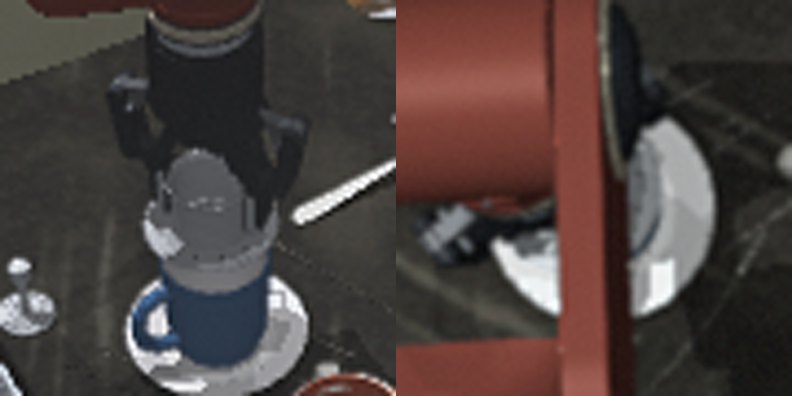

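Run:
```python
from h import *
a=np.linspace(0,2*np.pi,90); q=np.array([proj("scene",(.5021+.047*np.cos(x),.1218+.047*np.sin(x),.126)) for x in a])
print("expected brim if centred",q[:,0].min(),q[:,0].max(),q[:,1].max())
s=cv2.imread("pics/s7r.png"); 
for v in (158,160,162,164): print(v,[int(x) for x in s[v,208:250].max(1)])
print([int(x) for x in s[160:176,228].max(1)])
```

```text
expected brim if centred 212.42951294340978 242.96573244966896 171.7695435003194
158 [54, 54, 56, 56, 69, 141, 89, 90, 91, 76, 73, 87, 81, 83, 85, 85, 86, 85, 84, 85, 84, 85, 85, 86, 87, 85, 81, 57, 89, 81, 36, 36, 37, 69, 112, 53, 54, 55, 107, 233, 226, 224]
160 [52, 52, 55, 62, 108, 203, 104, 85, 88, 90, 91, 89, 86, 83, 85, 86, 86, 87, 89, 89, 89, 87, 88, 86, 86, 86, 83, 56, 89, 81, 34, 36, 65, 113, 108, 77, 55, 53, 68, 159, 236, 103]
162 [56, 54, 54, 48, 80, 203, 201, 174, 144, 178, 173, 89, 86, 84, 85, 87, 88, 89, 89, 89, 87, 86, 88, 86, 87, 86, 83, 70, 77, 85, 82, 71, 111, 112, 107, 65, 51, 52, 55, 56, 59, 64]
164 [56, 57, 55, 52, 62, 131, 199, 200, 199, 197, 169, 171, 136, 94, 84, 87, 88, 89, 90, 90, 89, 89, 87, 88, 86, 85, 83, 89, 92, 93, 92, 92, 114, 107, 68, 59, 53, 52, 53, 53, 58, 60]
[89, 87, 87, 88, 89, 89, 89, 93, 90, 95, 121, 112, 116, 116, 118, 118]
```

>>> drive_effector(deltas=[{"aperture": 0, "pos": [-0.001, 0, 0.007]}, {"aperture": 0, "pos": [-0.001, 0, 0.013]}, {"aperture": 0, "pos": [-0.001, 0, 0.018]}, {"aperture": 0, "pos": [-0.001, 0, 0.022]}, {"aperture": 0, "pos": [-0.001, 0, 0.025]}, {"aperture": 0, "pos": [-0.001, 0, 0.0265]}, {"aperture": 0, "pos": [-0.001, 0, 0.028]}, {"aperture": 0, "pos": [-0.001, 0, 0.028]}, {"aperture": 0, "pos": [-0.001, 0, 0.028]}])

```text
t: 15.02
tool_pos: [0.5013, 0.1228, 0.1005]
tool_rot: [2.951, 1.077, 0.001]
contact_force: [-0.2, 0.5, -1.6]
opening: 0.0575
grip_force: 53.7
```

Not yet touching; go down another bit.

>>> drive_effector(deltas=[{"aperture": 0, "pos": [0, 0, 0.001]}, {"aperture": 0, "pos": [0, 0, 0.002]}, {"aperture": 0, "pos": [0, 0, 0.002]}, {"aperture": 0, "pos": [0, 0, 0.002]}])

```text
t: 15.35
tool_pos: [0.5019, 0.123, 0.0999]
tool_rot: [-2.951, -1.077, -0.002]
contact_force: [-1.8, 0.1, 5.8]
opening: 0.0574
grip_force: 53.9
```

>>> drive_effector(deltas=[{"aperture": 0, "pos": [0, 0, 0.001]}, {"aperture": 0, "pos": [0, 0, 0.001]}, {"aperture": 0, "pos": [0, 0, 0.001]}])

```text
t: 15.6
tool_pos: [0.5022, 0.1232, 0.0999]
tool_rot: [-2.951, -1.077, -0.003]
contact_force: [-3.8, 0.5, 9.4]
opening: 0.0577
grip_force: 54.0
```

>>> drive_effector(deltas=[{"aperture": 0, "pos": [0, 0, -0.002]}, {"aperture": 0, "pos": [0, 0, -0.002]}, {"aperture": 0.065, "pos": [0, 0, -0.002]}, {"aperture": 0.08, "pos": [0, 0, -0.002]}, {"aperture": 0.085, "pos": [0, 0, -0.002]}, {"aperture": 0.085, "pos": [0, 0, -0.002]}, {"aperture": 0.085, "pos": [0, 0, -0.002]}, {"aperture": 0.085, "pos": [0, 0, -0.02]}, {"aperture": 0.085, "pos": [0, 0, -0.05]}, {"aperture": 0.085, "pos": [0, 0, -0.08]}, {"aperture": 0.085, "pos": [0, 0, -0.11]}, {"aperture": 0.085, "pos": [0, 0, -0.14]}, {"aperture": 0.085, "pos": [0, 0, -0.14]}], clamp_n=20)

```text
t: 16.68
tool_pos: [0.5045, 0.1232, 0.2452]
tool_rot: [2.948, 1.076, 0.019]
contact_force: [1.0, -0.1, 0.8]
opening: 0.085
grip_force: 0.0
```

```bash
python3 -c "
from h import *
st(); go((.387,.2175,.15),.3)"
```

```text
16.68 [0.5045 0.1232 0.2452] [2.948 1.076 0.019] q [ 0.1  -0.22  1.85  0.    1.5   0.97] open 0.085
[[ 0.765  0.644  0.012]
 [ 0.644 -0.765  0.001]
 [ 0.01   0.007 -1.   ]]
shift [-0.0301 -0.1485  0.0939] rot options [array([ 0.005, -0.012,  0.4  ]), array([ 0.016,  0.007, -2.742])]
```

>>> drive_effector(deltas=[{"aperture": 0.05, "pos": [-0.005, -0.03, 0]}, {"aperture": 0.05, "pos": [-0.012, -0.06, 0.01]}, {"aperture": 0.05, "pos": [-0.018, -0.09, 0.03]}, {"aperture": 0.05, "pos": [-0.024, -0.12, 0.06]}, {"aperture": 0.05, "pos": [-0.03, -0.146, 0.08]}, {"aperture": 0.05, "pos": [-0.03, -0.1485, 0.09]}, {"aperture": 0.05, "pos": [-0.03, -0.1485, 0.09]}, {"aperture": 0.05, "pos": [-0.03, -0.1485, 0.09]}])

```text
t: 17.35
tool_pos: [0.3827, 0.2169, 0.1471]
tool_rot: [2.951, 1.078, -0.001]
contact_force: [-0.6, -0.6, 0.1]
opening: 0.0501
grip_force: 0.0
```

Run:
```python
from h import *
s=eyes.get_image("scene")[:,:,::-1];t=eyes.get_image("top")[:,:,::-1]
cv2.imwrite("pics/s8r.png",s);cv2.imwrite("pics/t8r.png",t)
cv2.imwrite("pics/s8.png",np.hstack([cv2.resize(s[110:200,165:255],None,fx=4.4,fy=4.4,interpolation=2),cv2.resize(t[150:240,150:240],None,fx=4.4,fy=4.4,interpolation=2)]))
st(); go((.387,.2175,.046),.7)
```

```text
17.45 [0.3843 0.2169 0.1489] [2.952 1.075 0.004] q [ 0.35 -0.35  2.11 -0.    1.38  1.22] open 0.0496
[[ 0.766  0.643  0.003]
 [ 0.643 -0.766  0.001]
 [ 0.002  0.001 -1.   ]]
shift [0.0022 0.0012 0.1029] rot options [array([ 0.001, -0.002, -0.001]), array([-4.00e-03, -2.00e-03,  3.14e+00])]
```

View pics/s8.png

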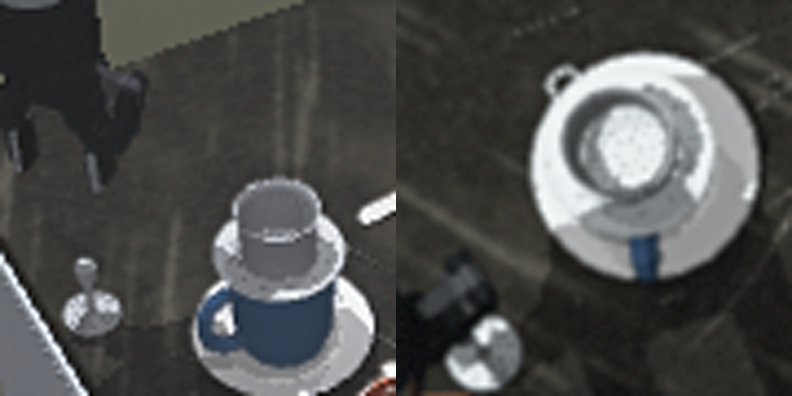

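Run:
```python
from h import *
print("lip",on("scene",227.6,157,.141).round(4),on("top",200.2,182.2,.141).round(4),two((227.6,157),(200.2,182.2)))
print("grip",on("scene",183.8,170.6,.05).round(4))
s=cv2.imread("pics/scene1.png"); m=cv2.inRange(s[166:177,180:190].max(2),95,255); M=cv2.moments(m); print(M["m10"]/M["m00"]+180,M["m01"]/M["m00"]+166, on("scene",M["m10"]/M["m00"]+180,M["m01"]/M["m00"]+166,.05).round(4))
```

```text
lip [0.5027 0.1226 0.141 ] [0.4981 0.1214 0.141 ] (array([0.4994, 0.1201, 0.1444]), np.float64(0.0037))
grip [0.3894 0.2194 0.05  ]
184.44444444444446 171.5185185185185 [0.3895 0.2146 0.05  ]
```

>>> drive_effector(deltas=[{"aperture": 0.05, "pos": [0.002, 0.001, 0.03]}, {"aperture": 0.05, "pos": [0.002, 0.001, 0.06]}, {"aperture": 0.05, "pos": [0.002, 0.001, 0.085]}, {"aperture": 0.05, "pos": [0.002, 0.001, 0.103]}, {"aperture": 0.05, "pos": [0.002, 0.001, 0.103]}, {"aperture": 0.05, "pos": [0.002, 0.001, 0.103]}])

```text
t: 17.95
tool_pos: [0.3857, 0.2172, 0.0448]
tool_rot: [2.952, 1.075, -0.0]
contact_force: [-0.1, -0.3, -0.0]
opening: 0.0501
grip_force: 0.0
```

>>> drive_effector(deltas=[{"aperture": 0}, {"aperture": 0}, {"aperture": 0}, {"aperture": 0}, {"aperture": 0}, {"aperture": 0}, {"aperture": 0}, {"aperture": 0}], clamp_n=30)

```text
t: 18.62
tool_pos: [0.3867, 0.218, 0.0464]
tool_rot: [2.95, 1.077, 0.007]
contact_force: [1.6, -1.9, 7.0]
opening: 0.0142
grip_force: 29.4
```

Run:
```python
from h import *
st(); cv2.imwrite("pics/s9.png",np.hstack([cv2.resize(eyes.get_image("scene")[150:200,165:215,::-1],None,fx=8,fy=8,interpolation=2),cv2.resize(eyes.get_image("top")[200:250,145:195,::-1],None,fx=8,fy=8,interpolation=2)]))
```

```text
18.62 [0.3867 0.218  0.0464] [2.95  1.077 0.007] q [ 0.35 -0.2   2.18 -0.    1.16  1.22] open 0.0142
[[ 0.765  0.644  0.004]
 [ 0.644 -0.765  0.001]
 [ 0.004  0.002 -1.   ]]
```

View pics/s9.png

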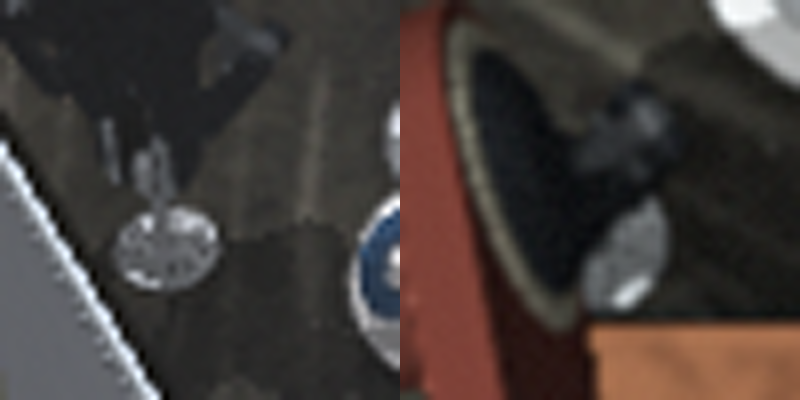

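>>> drive_effector(deltas=[{"aperture": 0, "pos": [0, 0, -0.01]}, {"aperture": 0, "pos": [0, 0, -0.03]}, {"aperture": 0, "pos": [0, 0, -0.06]}, {"aperture": 0, "pos": [0, 0, -0.09]}, {"aperture": 0, "pos": [0, 0, -0.12]}, {"aperture": 0, "pos": [0, 0, -0.15]}, {"aperture": 0, "pos": [0, 0, -0.17]}, {"aperture": 0, "pos": [0.004, 0.02, -0.175]}, {"aperture": 0, "pos": [0.008, 0.045, -0.175]}, {"aperture": 0, "pos": [0.012, 0.07, -0.175]}, {"aperture": 0, "pos": [0.016, 0.095, -0.175]}, {"aperture": 0, "pos": [0.02, 0.115, -0.175]}, {"aperture": 0, "pos": [0.023, 0.132, -0.175]}, {"aperture": 0, "pos": [0.025, 0.143, -0.175]}, {"aperture": 0, "pos": [0.026, 0.1465, -0.175]}, {"aperture": 0, "pos": [0.026, 0.1465, -0.17]}, {"aperture": 0, "pos": [0.026, 0.1465, -0.165]}, {"aperture": 0, "pos": [0.026, 0.1465, -0.165]}, {"aperture": 0, "pos": [0.026, 0.1465, -0.165]}], clamp_n=40)

```text
t: 20.3
tool_pos: [0.4979, 0.1229, 0.2084]
tool_rot: [-2.95, -1.078, 0.002]
contact_force: [-1.3, -0.2, -0.3]
opening: 0.0133
grip_force: 39.0
```

Run:
```python
from h import *
st(); s=eyes.get_image("scene")[:,:,::-1]; cv2.imwrite("pics/s10r.png",s); t=eyes.get_image("top")[:,:,::-1]; cv2.imwrite("pics/t10r.png",t)
cv2.imwrite("pics/s10.png",np.hstack([cv2.resize(s[115:175,200:260],None,fx=6.6,fy=6.6,interpolation=2),cv2.resize(t[150:210,170:230],None,fx=6.6,fy=6.6,interpolation=2)]))
```

```text
20.3 [0.4979 0.1229 0.2084] [-2.950e+00 -1.078e+00  2.000e-03] q [ 0.1  -0.2   1.89  0.    1.45  0.97] open 0.0133
[[ 0.764  0.645 -0.002]
 [ 0.645 -0.764  0.   ]
 [-0.001 -0.001 -1.   ]]
```

View pics/s10.png

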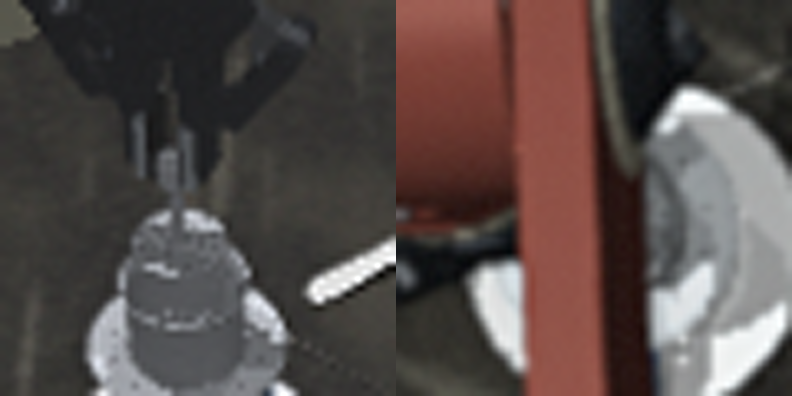

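Run:
```python
from h import *
print(proj("scene",(.5027,.1226,.166)),on("scene",226.9,150.3,.166))
s=cv2.imread("pics/s10r.png").max(2)
for v in range(144,158): print(v,s[v,216:240])
st()
```

```text
(np.float64(227.36000838750178), np.float64(151.06104084930644)) [0.50301577 0.1262033  0.166     ]
144 [53 56 59 59 57 53 53 59 58 65 86 79 78 73 66 63 76 82 72 63 55 60 62 62]
145 [55 56 55 53 54 55 55 56 54 68 94 87 77 75 63 67 80 80 68 58 55 55 59 63]
146 [54 50 49 51 54 55 53 56 65 83 90 88 94 89 74 63 78 79 70 60 60 59 59 63]
147 [ 54  54  53  52  54  52  65 102 142 169  87 105 202 198 161  92  81  70
  61  55  58  54  55  63]
148 [ 56  58  54  51  50  66 128 162 195 152  86  97 173 196 198 164 165  74
  50  56  58  57  58  62]
149 [ 51  51  52  53  60  98 109  89 104 107  87  98 162 156 195 196 195 157
  52  54  59  58  58  61]
150 [ 53  59  53  53  82  95 110 109  92 107  90  88  88 106 103 102  88 107
  61  55  54  55  56  58]
151 [ 53  54  55  59 118 108  95 110 110  91  92  90  89 107  88 110 109 110
  78  53  51  51  54  57]
152 [ 53  51  47  53  97  80  93  91 109  92  99 104 108 109  93 110  93 111
 108  90  50  50  54  57]
153 [ 56  51  52  60  94  95  92  91  92  78  95  95  93  95 110 110 111 108
 118 152  91  50  56  55]
154 [ 53  49  63 109  95  95  91  95 106  91  93  94  92  94  88  93 109  91
 112 131 164  55  52  54]
155 [ 55  56  99 113  97 109 173 183 181 102 104  92  79  96  96 107  88  93
  99 115 132 110  49  53]
156 [ 51  66 145  99  84  82  83  95 144 167 167 100  98  95  92  88  90  95
  87 103 128 166  45  49]
157 [ 49  69 161  89  79  83  84  85  83  86  89  90  92  90  91  89  89  88
  98 102 107  84  46  51]
20.4 [0.4985 0.1228 0.2092] [-2.951 -1.078  0.   ] q [ 0.1  -0.2   1.89  0.    1.45  0.97] open 0.0132
[[ 0.764  0.645 -0.   ]
 [ 0.645 -0.764  0.   ]
 [-0.    -0.    -1.   ]]
```

>>> drive_effector(deltas=[{"aperture": 0, "pos": [0.002, 0.001, 0.01]}, {"aperture": 0, "pos": [0.002, 0.001, 0.017]}, {"aperture": 0, "pos": [0.002, 0.001, 0.022]}, {"aperture": 0, "pos": [0.002, 0.001, 0.026]}, {"aperture": 0, "pos": [0.002, 0.001, 0.03]}, {"aperture": 0, "pos": [0.002, 0.001, 0.034]}, {"aperture": 0, "pos": [0.002, 0.001, 0.034]}])

```text
t: 20.98
tool_pos: [0.5006, 0.1227, 0.1742]
tool_rot: [-2.951, -1.077, 0.003]
contact_force: [-0.5, 0.2, -0.1]
opening: 0.0136
grip_force: 39.0
```

Inside the lip with no force; go on down.

>>> drive_effector(deltas=[{"aperture": 0, "pos": [0, 0, 0.006]}, {"aperture": 0, "pos": [0, 0, 0.012]}, {"aperture": 0, "pos": [0, 0, 0.018]}, {"aperture": 0, "pos": [0, 0, 0.023]}, {"aperture": 0, "pos": [0, 0, 0.027]}, {"aperture": 0, "pos": [0, 0, 0.029]}, {"aperture": 0, "pos": [0, 0, 0.029]}, {"aperture": 0, "pos": [0, 0, 0.029]}])

```text
t: 21.65
tool_pos: [0.5012, 0.1228, 0.1463]
tool_rot: [-2.951, -1.077, 0.0]
contact_force: [0.4, 0.2, 0.0]
opening: 0.0136
grip_force: 39.0
```

>>> drive_effector(deltas=[{"aperture": 0, "pos": [0, 0, 0.001]}, {"aperture": 0, "pos": [0, 0, 0.002]}, {"aperture": 0, "pos": [0, 0, 0.003]}, {"aperture": 0, "pos": [0, 0, 0.003]}])

```text
t: 21.98
tool_pos: [0.5011, 0.1228, 0.1432]
tool_rot: [-2.951, -1.077, 0.0]
contact_force: [-0.3, 0.8, -0.6]
opening: 0.0135
grip_force: 39.0
```

>>> drive_effector(deltas=[{"aperture": 0, "pos": [0, 0, 0.001]}, {"aperture": 0, "pos": [0, 0, 0.0015]}, {"aperture": 0, "pos": [0, 0, 0.0015]}])

```text
t: 22.23
tool_pos: [0.5016, 0.1228, 0.1424]
tool_rot: [2.951, 1.077, 0.001]
contact_force: [-0.1, -0.6, 2.1]
opening: 0.0133
grip_force: 39.3
```

>>> drive_effector(deltas=[{"aperture": 0}, {"aperture": 0.025}, {"aperture": 0.03}, {"aperture": 0.03}, {"aperture": 0.03}, {"aperture": 0.03, "pos": [0, 0, -0.01]}, {"aperture": 0.03, "pos": [0, 0, -0.03]}, {"aperture": 0.04, "pos": [0, 0, -0.06]}, {"aperture": 0.04, "pos": [0, 0, -0.09]}, {"aperture": 0.04, "pos": [0, 0, -0.12]}, {"aperture": 0.04, "pos": [0, 0, -0.12]}], clamp_n=20)

```text
t: 23.15
tool_pos: [0.5044, 0.1232, 0.2706]
tool_rot: [2.948, 1.076, 0.02]
contact_force: [0.1, -0.5, 0.5]
opening: 0.04
grip_force: 0.0
```

```bash
python3 -c "
from h import *
st(); go((.399,-.325,.26),.7)"
```

```text
23.15 [0.5044 0.1232 0.2706] [2.948 1.076 0.02 ] q [ 0.1  -0.23  1.82  0.    1.55  0.97] open 0.04
[[ 0.765  0.644  0.013]
 [ 0.644 -0.765  0.001]
 [ 0.011  0.007 -1.   ]]
shift [-0.3694  0.2749  0.0087] rot options [array([ 0.007, -0.011, -0.   ]), array([-0.017, -0.012,  3.141])]
```

>>> drive_effector(deltas=[{"aperture": 0.045, "pos": [-0.015, 0.011, 0]}, {"aperture": 0.045, "pos": [-0.043, 0.032, 0]}, {"aperture": 0.045, "pos": [-0.072, 0.054, 0]}, {"aperture": 0.045, "pos": [-0.101, 0.075, 0]}, {"aperture": 0.045, "pos": [-0.13, 0.097, 0]}, {"aperture": 0.045, "pos": [-0.16, 0.119, 0]}, {"aperture": 0.045, "pos": [-0.19, 0.141, 0]}, {"aperture": 0.045, "pos": [-0.22, 0.163, 0]}, {"aperture": 0.045, "pos": [-0.25, 0.185, 0]}, {"aperture": 0.045, "pos": [-0.28, 0.208, 0]}, {"aperture": 0.045, "pos": [-0.31, 0.23, 0]}, {"aperture": 0.045, "pos": [-0.335, 0.249, 0.02]}, {"aperture": 0.045, "pos": [-0.355, 0.264, 0.05]}, {"aperture": 0.045, "pos": [-0.37, 0.275, 0.08]}, {"aperture": 0.045, "pos": [-0.37, 0.275, 0.11]}, {"aperture": 0.045, "pos": [-0.37, 0.275, 0.14]}, {"aperture": 0.045, "pos": [-0.37, 0.275, 0.15]}, {"aperture": 0.045, "pos": [-0.37, 0.275, 0.15]}, {"aperture": 0.045, "pos": [-0.37, 0.275, 0.15]}])

```text
t: 24.73
tool_pos: [0.3955, -0.3259, 0.1125]
tool_rot: [2.951, 1.077, 0.0]
contact_force: [0.4, 0.4, 0.2]
opening: 0.045
grip_force: 0.0
```

Run:
```python
from h import *
st(); s=eyes.get_image("scene")[:,:,::-1]; t=eyes.get_image("top")[:,:,::-1]
cv2.imwrite("pics/s11.png",np.vstack([np.hstack([cv2.resize(x,(290,290),interpolation=2) for x in (s[270:330,240:300],t[200:260,345:405])]),np.hstack([cv2.resize(x,(290,290),interpolation=2) for x in (s[130:200,195:265],t[150:220,165:235])])]))
go((.3987,-.3253,.033),.7)
```

```text
24.73 [ 0.3955 -0.3259  0.1125] [2.951 1.077 0.   ] q [-0.83 -0.11  1.98  0.    1.27  0.04] open 0.045
[[ 0.765  0.644  0.   ]
 [ 0.644 -0.765 -0.   ]
 [ 0.     0.    -1.   ]]
shift [ 0.0027 -0.0002  0.0815] rot options [array([ 0.004, -0.   ,  0.   ]), array([ 0.   ,  0.007, -3.141])]
```

View pics/s11.png

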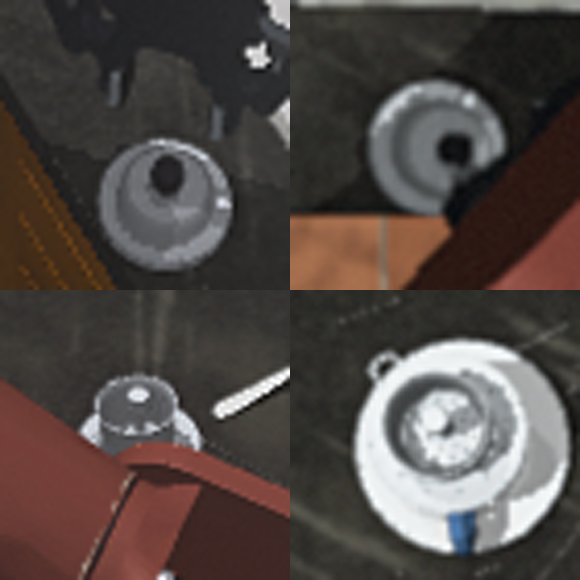

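>>> drive_effector(deltas=[{"aperture": 0.045, "pos": [0.003, 0, 0.025]}, {"aperture": 0.045, "pos": [0.003, 0, 0.05]}, {"aperture": 0.045, "pos": [0.003, 0, 0.07]}, {"aperture": 0.045, "pos": [0.003, 0, 0.079]}, {"aperture": 0.045, "pos": [0.003, 0, 0.079]}, {"aperture": 0.045, "pos": [0.003, 0, 0.079]}])

```text
t: 25.33
tool_pos: [0.3984, -0.3247, 0.0343]
tool_rot: [2.949, 1.077, 0.001]
contact_force: [0.4, -0.8, -0.2]
opening: 0.0449
grip_force: 0.0
```

>>> drive_effector(deltas=[{"aperture": 0}, {"aperture": 0}, {"aperture": 0}, {"aperture": 0}, {"aperture": 0}, {"aperture": 0}, {"aperture": 0}, {"aperture": 0}], clamp_n=30)

```text
t: 26.0
tool_pos: [0.3986, -0.3251, 0.0349]
tool_rot: [2.948, 1.076, 0.002]
contact_force: [-0.0, 0.5, 6.4]
opening: 0.0157
grip_force: 29.4
```

>>> drive_effector(deltas=[{"aperture": 0, "pos": [0, 0, -0.01]}, {"aperture": 0, "pos": [0, 0, -0.03]}, {"aperture": 0, "pos": [0, 0, -0.06]}, {"aperture": 0, "pos": [0, 0, -0.09]}, {"aperture": 0, "pos": [0, 0, -0.12]}, {"aperture": 0, "pos": [0, 0, -0.15]}, {"aperture": 0, "pos": [0, 0, -0.18]}, {"aperture": 0, "pos": [0, 0, -0.2]}, {"aperture": 0, "pos": [0, 0, -0.2]}, {"aperture": 0, "pos": [0, 0, -0.2]}], clamp_n=40)

```text
t: 26.83
tool_pos: [0.3979, -0.3243, 0.2344]
tool_rot: [2.949, 1.076, 0.002]
contact_force: [0.1, 0.3, -1.8]
opening: 0.0159
grip_force: 39.1
```

>>> drive_effector(deltas=[{"aperture": 0, "pos": [0.014, -0.01, 0]}, {"aperture": 0, "pos": [0.04, -0.03, 0]}, {"aperture": 0, "pos": [0.068, -0.051, 0]}, {"aperture": 0, "pos": [0.096, -0.072, 0]}, {"aperture": 0, "pos": [0.124, -0.093, 0]}, {"aperture": 0, "pos": [0.152, -0.115, 0]}, {"aperture": 0, "pos": [0.18, -0.136, 0]}, {"aperture": 0, "pos": [0.208, -0.157, 0]}, {"aperture": 0, "pos": [0.236, -0.178, 0]}, {"aperture": 0, "pos": [0.264, -0.199, 0]}, {"aperture": 0, "pos": [0.292, -0.22, 0]}, {"aperture": 0, "pos": [0.318, -0.24, 0]}, {"aperture": 0, "pos": [0.34, -0.256, 0]}, {"aperture": 0, "pos": [0.356, -0.268, 0]}, {"aperture": 0, "pos": [0.366, -0.2765, 0]}, {"aperture": 0, "pos": [0.366, -0.2765, 0]}, {"aperture": 0, "pos": [0.366, -0.2765, 0.02]}, {"aperture": 0, "pos": [0.366, -0.2765, 0.035]}, {"aperture": 0, "pos": [0.366, -0.2765, 0.035]}, {"aperture": 0, "pos": [0.366, -0.2765, 0.035]}])

```text
t: 28.5
tool_pos: [0.4979, 0.1225, 0.1954]
tool_rot: [-2.951, -1.076, 0.008]
contact_force: [0.2, 0.2, -1.4]
opening: 0.0157
grip_force: 39.2
```

Run:
```python
from h import *
st(); s=eyes.get_image("scene")[:,:,::-1]; cv2.imwrite("pics/s12r.png",s)
z=.165
for zz,r,l in ((.163,.0365,"lid if at chamber axis"),):
    a=np.linspace(0,2*np.pi,90); q=np.array([proj("scene",(.5025+r*np.cos(x),.122+r*np.sin(x),zz)) for x in a]); print(l,q.min(0).round(1),q.max(0).round(1))
m=s.max(2)
for v in range(142,172,2): print(v,m[v,208:248])
```

```text
28.5 [0.4979 0.1225 0.1954] [-2.951 -1.076  0.008] q [ 0.1  -0.19  1.91 -0.    1.43  0.97] open 0.0157
[[ 0.765  0.644 -0.005]
 [ 0.644 -0.765 -0.001]
 [-0.004 -0.003 -1.   ]]
lid if at chamber axis [215.3 143.6] [239.5 160.5]
142 [55 54 56 57 64 66 59 55 51 53 50 44 65 88 29 30 30 31 32 42 91 81 35 36
 34 53 80 67 56 55 57 59 69 66 61 62 68 65 63 62]
144 [54 56 54 58 65 67 59 54 51 54 68 74 93 86 42 29 32 32 31 40 92 81 41 35
 62 85 80 63 52 59 62 63 67 64 64 67 67 68 67 65]
146 [ 61  57  57  58  54  56  50  54  82 142 165  87  93  94  97  95  28  27
  29  39  90  84  82  85 114 110 124 203 132  64  56  62  70  70  66  63
  62  62  63  62]
148 [ 57  53  52  55  54  55  60 129 198 101  87  97 115 185 104  94  98  97
  82  98  97  96  96  96  95 100  88  99 107 108  56  60  68  62  62  62
  62  62  63  67]
[... 1148 characters left out ...]
24  62  52
  53  53  55  55]
164 [ 55  57  56  54  53  73 165 192 188 184 186  99  76  82  82  84  86  91
  96  96  95  93  91  86  78  85  84  81  78  93 108 105 115 195 191  61
  53  53  53  52]
166 [ 61  60  60  55  56 128 191 184 168 170 170 116  77  82  85  86  88  87
  88  88  88  88  88  88  87  86  84  82  80  95 109 108 108 108 108  81
  87  53  62  57]
168 [ 55  56  54  47  57 141 202 171 170 169 171 130  77  84  85  86  86  86
  86  87  89  87  89  88  87  86  85  82  81 103 110 107 109 110 109  69
  53  51  50  57]
170 [ 54  54  52  49  45  80 201 199 171 169 172 170  80  83  86  87  89  90
  90  88  89  89  89  88  86  85  83  85 104 112 111 110 111 111 105  51
  54  55  57  59]
```

>>> drive_effector(deltas=[{"aperture": 0, "pos": [0.001, 0.001, 0]}, {"aperture": 0, "pos": [0.0015, 0.002, 0]}, {"aperture": 0, "pos": [0.0015, 0.002, 0.006]}, {"aperture": 0, "pos": [0.0015, 0.002, 0.011]}, {"aperture": 0, "pos": [0.0015, 0.002, 0.015]}, {"aperture": 0, "pos": [0.0015, 0.002, 0.015]}, {"aperture": 0, "pos": [0.0015, 0.002, 0.015]}, {"aperture": 0, "pos": [0.0015, 0.002, 0.015]}])

```text
t: 29.22
tool_pos: [0.5018, 0.1228, 0.1828]
tool_rot: [-2.951, -1.077, 0.0]
contact_force: [-0.5, 0.6, -0.3]
opening: 0.0154
grip_force: 39.2
```

Run:
```python
from h import *
s=eyes.get_image("scene")[:,:,::-1]; m=s.max(2); cv2.imwrite("pics/s13r.png",s)
a=np.linspace(0,2*np.pi,90); q=np.array([proj("scene",(.5025+.0365*np.cos(x),.122+.0365*np.sin(x),.147)) for x in a]); print(q.min(0).round(1),q.max(0).round(1))
for v in range(150,164,2): print(v,m[v,210:244])
```

```text
[215.6 147.5] [239.6 164.3]
150 [ 57  52  52  52  48  45  76 181 193  88  85 109 108  93  97  97  65  52
  54  67  91  97  93  94 108  98 133 118 179  55  57  58  58  59]
152 [ 56  55  56  51  47  68 155 108 107  90 133 149 172 184  90  94  95  95
  95  95  95  95  95  97  97  90  92 112 113 111  53  56  56  56]
154 [ 56  52  54  52  52  56 107 119 105  86 115 117 125 130  97 101 107 112
 111 105 100  97  95  93  92  89  95 114 114 111  50  54  55  52]
156 [ 54  54  56  56  50  55 106 187 186 183 130 109 109  94  94  95  95  95
  95  96  95  94  93  92  90  97 113 114 111  82  49  55  55  53]
158 [ 56  58  60  57  53  53  70 110 178 181 182 180 142 111 101  92  96  96
  96  97  96  95  94 105 112  96 113 108  85  64  53  53  52  55]
160 [ 57  62  54  54  53  50  80 140  96  96 142 177  88  92  94  95  95  95
  96  95  95  96  95  95  97  91  88  96 182 227 109  51  52  57]
162 [ 56  53  53  51  63 140 194 191 187  98  81  91  91  92  92  94  94  93
  94  93  91  91  96  94  90  81  80  99 105 115 195 193  62  55]
```

>>> drive_effector(deltas=[{"aperture": 0, "pos": [0, 0, 0.003]}, {"aperture": 0, "pos": [0, 0, 0.006]}, {"aperture": 0, "pos": [0, 0, 0.008]}, {"aperture": 0, "pos": [0, 0, 0.01]}, {"aperture": 0, "pos": [0, 0, 0.01]}, {"aperture": 0, "pos": [0, 0, 0.01]}])

```text
t: 29.77
tool_pos: [0.5017, 0.1227, 0.1726]
tool_rot: [-2.951, -1.077, 0.001]
contact_force: [0.1, -0.5, -1.6]
opening: 0.0157
grip_force: 39.2
```

>>> drive_effector(deltas=[{"aperture": 0, "pos": [0, 0, 0.001]}, {"aperture": 0, "pos": [0, 0, 0.002]}, {"aperture": 0, "pos": [0, 0, 0.003]}, {"aperture": 0, "pos": [0, 0, 0.003]}, {"aperture": 0, "pos": [0, 0, 0.003]}])

```text
t: 30.18
tool_pos: [0.5018, 0.1227, 0.1697]
tool_rot: [-2.951, -1.077, 0.0]
contact_force: [-0.1, -0.2, -0.3]
opening: 0.0157
grip_force: 39.2
```

>>> drive_effector(deltas=[{"aperture": 0, "pos": [0, 0, 0.001]}, {"aperture": 0, "pos": [0, 0, 0.001]}, {"aperture": 0, "pos": [0, 0, 0.001]}])

```text
t: 30.43
tool_pos: [0.502, 0.1228, 0.169]
tool_rot: [2.951, 1.077, 0.001]
contact_force: [-0.2, 0.4, 0.4]
opening: 0.0155
grip_force: 39.3
```

>>> drive_effector(deltas=[{"aperture": 0, "pos": [0, 0, 0.0005]}, {"aperture": 0, "pos": [0, 0, 0.001]}, {"aperture": 0, "pos": [0, 0, 0.001]}])

```text
t: 30.68
tool_pos: [0.5024, 0.1228, 0.1689]
tool_rot: [2.951, 1.077, 0.002]
contact_force: [-1.7, -0.1, 4.5]
opening: 0.0156
grip_force: 39.8
```

Seated at the predicted height; release and retreat.

>>> drive_effector(deltas=[{"aperture": 0}, {"aperture": 0.03}, {"aperture": 0.045}, {"aperture": 0.045}, {"aperture": 0.045}, {"aperture": 0.045, "pos": [0, 0, -0.015]}, {"aperture": 0.045, "pos": [0, 0, -0.04]}, {"aperture": 0.045, "pos": [0, 0, -0.07]}, {"aperture": 0.045, "pos": [0, 0, -0.1]}, {"aperture": 0.045, "pos": [0, 0, -0.13]}, {"aperture": 0.045, "pos": [-0.04, 0, -0.13]}, {"aperture": 0.045, "pos": [-0.08, 0, -0.13]}, {"aperture": 0.045, "pos": [-0.12, -0.0, -0.13]}, {"aperture": 0.045, "pos": [-0.12, 0, -0.13]}, {"aperture": 0.045, "pos": [-0.12, 0, -0.13]}, {"aperture": 0.045, "pos": [-0.12, 0, -0.13]}], clamp_n=20)

```text
t: 32.02
tool_pos: [0.4102, 0.0455, 0.2978]
tool_rot: [2.951, 1.076, 0.001]
contact_force: [-0.4, 0.1, -1.2]
opening: 0.0452
grip_force: 0.0
```

Run:
```python
from h import *
st(); s=eyes.get_image("scene")[:,:,::-1]; t=eyes.get_image("top")[:,:,::-1]; cv2.imwrite("pics/s14r.png",s); cv2.imwrite("pics/t14r.png",t)
P=lambda n,r,z,c:(lambda q:(q.min(0).round(1),q.max(0).round(1)))(np.array([proj(n,(c[0]+r*np.cos(x),c[1]+r*np.sin(x),z)) for x in np.linspace(0,6.28,90)]))
print("expected seated lid edge",P("scene",.0365,.135,(.5025,.122)),"knob",proj("scene",(.5025,.122,.177)),proj("top",(.4983,.1225,.177)))
h=s.astype(int); k=lambda im,u0,v0,u1,v1:(lambda m:(m["m10"]/m["m00"]+u0,m["m01"]/m["m00"]+v0,m["m00"]/255))(cv2.moments(cv2.inRange(im[v0:v1,u0:u1].max(2),0,45)))
print("knob seen",k(s,221,136,236,151),k(t,188,172,208,196))
m=s.max(2)
for v in range(148,172,2): print(v,m[v,210:246])
```

```text
32.02 [0.4102 0.0455 0.2978] [2.951e+00 1.076e+00 1.000e-03] q [-0.07 -0.52  1.98  0.    1.67  0.8 ] open 0.0452
[[ 0.765  0.644  0.001]
 [ 0.644 -0.765  0.   ]
 [ 0.001  0.    -1.   ]]
expected seated lid edge (array([215.8, 150.3]), array([239.6, 167.1])) knob (np.float64(227.28027293545512), np.float64(148.5413937548239)) (np.float64(197.35347631701524), np.float64(180.13561640479617))
knob seen (223.69565217391303, 141.56521739130434, 23.0) (200.0, 179.0, 1.0)
148 [ 60  62  60  64  62  52  66  80  64  58  57  54  67 115 171  57  56  56
  57  51  85 216 133  88  54  60  65  64  65  70  75  71  68  69  69  69]
150 [ 64  59  59  58  55  56  60  64  56  63  97 151 244 239 241  26  34  39
  38  32  91 242 237 237 229 108  85  63  60  64  67  66  65  64  64  62]
152 [ 62  61  62  59  56  57  56  67 153 244 193 238 231 232 235 115  25  32
  33  43  91 167 238 234 235 147 181 243 128  54  60  64  63  62  58  57]
154 [ 63  58  59  57  60  56  85 218 
[... 621 characters left out ...]
38 207 207 135 130 130
 129 134 138 144 171 242 239 236 213  92  95 151 241 243  69  59  59  59]
164 [ 61  60  59  88 210 234 230 202 187  98  97 112 176 234 237 236 236 236
 236 237 237 236 216 177  95  96  96  98 120 121 150 162 241  68  58  59]
166 [ 67  62  70 160 235 227 182 187 187 128  85  93  96 101 103 102 102 101
  97 102 103 102  98  96  92  91  88  94 121 122 152 151 150 103  96  59]
168 [ 66  58  67 161 233 217 218 184 188 143  86  93  94  96  97  96  95  96
  98  97  99  98  96  96  94  91  89 100 125 152 153 152 151  84  58  58]
170 [ 66  61  56  96 234 219 218 218 187 188  89  92  96  97  98 100  99  99
  99 100  99  98  96  95  93  92  98 107 153 153 151 151 130  56  60  62]
```

```bash
python3 -c "
from station import ctrl, eyes
print(ctrl.finish_job())"
```

```text
the job is handed in; nothing more can be done
None
```

The filter is set up and handed in: mug on the saucer, chamber on the mug, press in the chamber, lid on top, each released. The contact heights matched the expected seats, but `finish_job()` gave no verdict, and I viewed 15 pictures instead of the 14 allowed.

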